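# Put the clothes pegs away in the pop-out tray

### The job

Put all the clothes pegs away in the drawer unit: press the sprung release on its roof so that the tray pops out, put every peg lying loose on the shelf into the tray, and hold the flip-flap tin over the tray and tip it just far enough (never upside down) that its flap swings open and its pegs slide out into the tray. Stand the empty tin back on the shelf upright with its flap shut, push the loaded tray fully home until it clicks and stays shut, and leave the other things on the shelf where they are.

Things in the scene. Friction and masses are not known exactly. Their poses are not given: they have to be found in the camera images.
- unit: white plastic drawer unit fixed to the shelf, 180 mm deep (x) x 160 wide (y) x 75 high; origin at the centre of its underside, its open front (where the tray comes out) on its own -x side, towards the robot, at x = -90 mm; roof flat at 75 mm
- tray (a joint): how far the tray is out, m: 0 against its inner stop, about 0.002 latched shut, 0.11 fully out. The tray slides along the unit's -x. Pressing the release lets a spring push it out to 0.11 on its own in about 1 s; the spring pushes back with 5 N when shut and 1.5 N when out; pushed in to within 1 mm of the stop it clicks and stays (up to about 12 N is needed near the end). It cannot be pulled open while latched
- tray_floor (a point): centre of the tray's inner floor (moves with the tray, axes as the unit's). Inside the tray is 157 mm (x) x 122 mm (y), walls 4 mm thick and 48 mm high above this floor, floor at 10 mm above the shelf; open on top. When the tray is out, the front 110 mm of it is clear of the unit's roof, the rest stays under the roof
- tray_front (a point): middle of the outer face of the tray's front panel (156 mm wide, 64 mm high from 6 to 70 mm above the shelf, 6 mm thick, no handle); push here along the unit's +x. Nothing of the unit stands in front of it
- release (a joint): travel of the release button, m: 0 up, 0.010 fully down; the latch lets go at about 0.006; spring 1.5 N at the start, 5 N at the end
- release_top (a point): centre of the top of the release button, a grey round cap of 32 mm diameter on the unit's roof, 15 mm above it (90 mm above the shelf) when up; press straight down
- tin: small lying metal tin, 100 mm long (x) x 44 mm wide (y) x 42 mm high, walls 3 mm, clear top, 0.1 to 0.2 kg, with two pegs in it lying lengthwise; origin at the centre of its underside; the flap closes its whole open end at its own -x end. The bare metal sides are gripped across the 44 mm width from above. With the -x end tipped down by about 35 to 45 degrees the smooth pegs slide out within a second
- tin_mouth (a point): centre of the tin's open end (at x = -50 mm, 21 mm above the underside)
- flap (a joint): opening of the tin's flap, rad: 0 shut, up to 1.6; it hangs from the top edge of the open end (36 mm long) and swings outward freely by its own weight as that end is tipped down, and shuts again when the tin is level
- peg1: pale pink plastic clothes peg, 58 mm long (its x axis), 14 mm wide (y), 11 mm thick (z), a plain bar to the fingers, 14 g; origin: centre of its underside as it lies flat; lies loose on the shelf (may be absent)
- peg2: pale pink plastic clothes peg, 58 mm long (its x axis), 14 mm wide (y), 11 mm thick (z), a plain bar to the fingers, 14 g; origin: centre of its underside as it lies flat; lies loose on the shelf (may be absent)
- peg3: pale pink plastic clothes peg, 58 mm long (its x axis), 14 mm wide (y), 11 mm thick (z), a plain bar to the fingers, 14 g; origin: centre of its underside as it lies flat; lies loose on the shelf (may be absent)
- peg4: pale pink plastic clothes peg, 58 mm long (its x axis), 14 mm wide (y), 11 mm thick (z), a plain bar to the fingers, 14 g; origin: centre of its underside as it lies flat; lies loose on the shelf (may be absent)
- peg5: pale pink plastic clothes peg, 58 mm long (its x axis), 14 mm wide (y), 11 mm thick (z), a plain bar to the fingers, 14 g; origin: centre of its underside as it lies flat; starts inside the tin
- peg6: pale pink plastic clothes peg, 58 mm long (its x axis), 14 mm wide (y), 11 mm thick (z), a plain bar to the fingers, 14 g; origin: centre of its underside as it lies flat; starts inside the tin
- pole_cap: bystander: steel pole-end cap, round, 32 mm across, 30 mm high; origin under its centre
- funnel: bystander: aluminium funnel standing mouth down, 80 mm across, 85 mm high; origin under its centre
- pot: bystander: lidded ceramic pot, 92 mm across, 94 mm high; origin under its centre
- soap_dish: bystander: dish with a bar of soap, 110 x 75 x 36 mm; origin under its centre
- detergent: bystander: white bottle, 68 mm across, 190 mm high; origin under its centre
- brush: bystander: scrubbing brush lying on the shelf
Things that resemble listed ones, but are neither listed nor needed, are in the scene too. What is shaped like the peg4 but blue or red is not meant.

How it is judged (in metres and radians):
On the way, in this order (a step that is already met when the one before it is completed fails the run):
1. the tray has popped out (value of joint tray above 0.08 m), for 0.2 s.
2. the tin is tipped over the open tray with its flap swung open (angle between tin's own z axis and vertical above 0.2 rad and value of joint flap above 0.1 rad and horizontal distance between tin_mouth and tray_floor below 0.13 m and value of joint tray above 0.06 m), for 0.05 s.
3. every peg is in the open tray (x of peg1 in the frame of tray_floor between -0.085 and 0.085 m and y of peg1 in the frame of tray_floor between -0.068 and 0.068 m and z of peg1 in the frame of tray_floor between -0.006 and 0.058 m and x of peg2 in the frame of tray_floor between -0.085 and 0.085 m and y of peg2 in the frame of tray_floor between -0.068 and 0.068 m and z of peg2 in the frame of tray_floor between -0.006 and 0.058 m and x of peg3 in the frame of tray_floor between -0.085 and 0.085 m and y of peg3 in the frame of tray_floor between -0.068 and 0.068 m and z of peg3 in the frame of tray_floor between -0.006 and 0.058 m and x of peg4 in the frame of tray_floor between -0.085 and 0.085 m and y of peg4 in the frame of tray_floor between -0.068 and 0.068 m and z of peg4 in the frame of tray_floor between -0.006 and 0.058 m and x of peg5 in the frame of tray_floor between -0.085 and 0.085 m and y of peg5 in the frame of tray_floor between -0.068 and 0.068 m and z of peg5 in the frame of tray_floor between -0.006 and 0.058 m and x of peg6 in the frame of tray_floor between -0.085 and 0.085 m and y of peg6 in the frame of tray_floor between -0.068 and 0.068 m and z of peg6 in the frame of tray_floor between -0.006 and 0.058 m and value of joint tray above 0.05 m), for 0.3 s.
4. the tray is pushed home (value of joint tray below 0.006 m), for 0.3 s.
At the end, for the whole second after the job is handed in: every peg present lies inside the tray; the tray is shut and latched (out by less than 6 mm); the release is up; the tin stands upright on the shelf (within 6 degrees) at rest with its flap shut; the other things are within 5 cm of where they stood (x of peg1 in the frame of tray_floor between -0.085 and 0.085 m and y of peg1 in the frame of tray_floor between -0.068 and 0.068 m and z of peg1 in the frame of tray_floor between -0.006 and 0.058 m and x of peg2 in the frame of tray_floor between -0.085 and 0.085 m and y of peg2 in the frame of tray_floor between -0.068 and 0.068 m and z of peg2 in the frame of tray_floor between -0.006 and 0.058 m and x of peg3 in the frame of tray_floor between -0.085 and 0.085 m and y of peg3 in the frame of tray_floor between -0.068 and 0.068 m and z of peg3 in the frame of tray_floor between -0.006 and 0.058 m and x of peg4 in the frame of tray_floor between -0.085 and 0.085 m and y of peg4 in the frame of tray_floor between -0.068 and 0.068 m and z of peg4 in the frame of tray_floor between -0.006 and 0.058 m and x of peg5 in the frame of tray_floor between -0.085 and 0.085 m and y of peg5 in the frame of tray_floor between -0.068 and 0.068 m and z of peg5 in the frame of tray_floor between -0.006 and 0.058 m and x of peg6 in the frame of tray_floor between -0.085 and 0.085 m and y of peg6 in the frame of tray_floor between -0.068 and 0.068 m and z of peg6 in the frame of tray_floor between -0.006 and 0.058 m and value of joint tray below 0.006 m and value of joint release below 0.003 m and angle between tin's own z axis and vertical below 0.1 rad and height (world z) of tin between -0.005 and 0.008 m and value of joint flap below 0.12 rad and linear speed of tin below 0.03 m/s and distance of each of pole_cap, funnel, pot, soap_dish, detergent, brush from where it was at the start of the episode below 0.05 m); the robot touches nothing.
It fails at once if the tin is turned upside down or thrown over (tilted past 100 degrees) (angle between tin's own z axis and vertical above 1.75 rad).
It fails at once if the funnel is knocked over (angle between funnel's own z axis and vertical above 0.6 rad).
It fails at once if the pot is knocked over (angle between pot's own z axis and vertical above 0.6 rad).
It fails at once if the detergent is knocked over (angle between detergent's own z axis and vertical above 0.6 rad).
Of peg1, peg2, peg3, peg4 only 2 to 4 are there at a start; the rules pass over those that are not, and their reading is None.
At some moment in a run one of peg1, peg2, peg3, peg4 may be knocked a few centimetres aside while the robot is not near it.
It also fails if it takes over 210 s, if anything falls off the work surface, if the arm or the gripper's body presses on something with over 40 N, if the wrist force passes 120 N, or if a joint passes its speed limit or range.

### The arm

A 6-joint arm with a two-finger parallel gripper is mounted at the origin on the work surface. World frame = base frame: x ahead of the robot, y to its left, z up, the work surface at z = 0. Lengths are in m, angles in degrees, forces in N, time in s.
With the tool pointing down it reaches from about 0.3 to 0.75 m from the base axis. Payload 8.5 kg.
Tool frame: the origin (TCP) lies between the finger pads; the fingertips stand 8 mm ahead of it and the grasp point (between the pads) lies 11 mm behind it; y points along the fingers, z is the direction in which the jaws open and shut, and the axes are right-handed (so a half turn about y gives the same grasp; the last joint's range is limited). The gripper opens to 85 mm and grips with 20 to 120 N. Pads are 22 mm wide; open, the fingers measure 114 mm over their backs; the gripper's body (76 mm by 85 mm) begins 54 mm behind the grasp point. The pads swing forward as they close: fully open they stand 13 mm farther back than shut.
Start: joints at [62.206, 21.807, 74.336, -0, 83.858, -12.336], TCP at [0.147, 0.53, 0.239] pointing down, gripper open.
Joint ranges: [-178.18, 178.18], [-50.72, 133.34], [12.68, 142.11], [-81.47, 261.47], [9.98, 163.14], [-165.26, 165.26]. Speed limits (degrees/s): [136.94, 136.94, 180, 180, 180, 180].

### API

Orientations are given as a 3x3 rotation matrix whose columns are the frame's x, y, z axes.
In Python, from rig import env, get_image gives the robot as it stands.
- The arm moves only by the tool move_arm, never from a script. Its argument "targets" is one flat list of numbers, 6 for each row, row after row: the shift along the tool's x, y, z in mm, then the turn, a rotation vector about the tool's x, y, z in rad. A call has exactly 5 rows; each row shifts and turns the commanded pose from where the row before left it, along the tool's axes as they then stand; what a row does not reach is not made up. A row lasts 1/8 s, in which the tool goes at most 62.5 mm and 10.7 degrees, less where a joint would pass 70% of its speed; a pose out of reach is approached as far as the arm can. A call is refused whole if a number of a shift passes 62.5 or a number of a turn 0.188, either way. A call with a gripper value outside its range is refused whole. "hand" is the opening, from -1 (shut) to 1 (fully open), so that 0 is half open, set as the call begins (left out, the last holds). The fingers move at their own pace and stop on an object; "squeeze" is the grip in N (left out, the last holds). Time passes only in rows, so rows that do not move let the fingers close, or fill a call up. It gives the time, the measured TCP pose, the force and the opening at its end, in the units of the state.
- env.observe(): the state, without advancing time (a new reading comes with each control period).
- get_image(name): name is "scene" or "top" or "wrist"; returns a dict with "pixels" (400x640x3 uint8, red, green, blue), "z_map" (400x640 float32, m along the optical axis (not along the pixel's ray), 0 where there is no reading), "intrinsics" (3x3 intrinsics, pixels), "R" (3x3) and "t" (3): a world point X has camera coordinates R X + t; the wrist camera has in their place "mount" (4x4, takes a point from camera to tool coordinates, whose origin is the TCP and whose axes are the tool frame's). Camera axes: x right, y down, z forward; pixel columns grow to the right and rows downward; lengths in m; the calibration is good to about 2 mm. The wrist camera is an equidistant fisheye: a pixel r from the principal point sees the ray r / f radians off the axis. A picture is of the moment at which its call begins: read the wrist's pose just before it.
- env.close_job(): hands the job in, once; it reports no verdict.
The state is a dict: "time_s": time; "q": joint angles; "qvel": joint speeds; "joint_efforts": joint torques, N m; "position": TCP position; "tool_rot": TCP orientation; "ft_force": force on the tool from outside, world axes, zero at the start; "wrist_torque": the same for the moment, N m; "grip_width": finger opening in m.
Only numpy, scipy, OpenCV 4.12 (cv2) and the standard library are available. Lean on these libraries where they do the work, as an engineer would, in place of code of your own. Each camera call takes 0.05 s, during which the arm holds its last target.

## Working session

There is one attempt and no reset: what is moved stays moved. The work goes in short steps, Python scripts to look and compute and a tool call to move; the robot and the scene stay as the last step left them, time stands still between calls to the robot, and variables do not carry over. Pictures are saved under pics/ and viewed, and the job is handed in when it is done.

Besides the shell and the picture viewer there is one more tool, called after ">>>" as name(argument=value, ...) on one line, values as JSON. move_arm: Moves the arm, as the interface text tells. Its arguments: {"type":"object","properties":{"targets":{"type":"array"},"hand":{"type":"number"},"squeeze":{"type":"number"}},"required":["targets"]}

```bash
ls; mkdir -p pics
cat > h.py <<'E'
import numpy as np, cv2
from rig import env, get_image
def snap(name,fn):
    s=env.observe(); im=get_image(name)
    cv2.imwrite(f'pics/{fn}.png',im['pixels'][:,:,::-1])
    np.savez(f'pics/{fn}.npz',**{k:np.array(v) for k,v in im.items()},pos=s['position'],rot=s['tool_rot'])
    return im,s
def cloud(fn):
    d=np.load(f'pics/{fn}.npz'); z=d['z_map'].astype(float); K=d['intrinsics']
    v,u=np.mgrid[0:400,0:640]
    if 'mount' in d:
        dx=(u-K[0,2])/K[0,0]; dy=(v-K[1,2])/K[1,1]; r=np.hypot(dx,dy)+1e-12
        k=np.tan(r)/r; P=np.stack([dx*k*z,dy*k*z,z],-1)
        P=P@d['mount'][:3,:3].T+d['mount'][:3,3]
        P=P@d['rot'].T+d['pos']
    else:
        P=np.stack([(u-K[0,2])/K[0,0]*z,(v-K[1,2])/K[1,1]*z,z],-1)
        P=(P-d['t'])@d['R']
    P[z==0]=np.nan
    return P
E
python3 - <<'E'
from h import *
for n in ['scene','top','wrist']:
    im,s=snap(n,n+'0')
print(s); print(im['intrinsics'],im['mount'])
E
```

```text
pics
{'time_s': 0.1, 'q': array([ 6.22068994e+01,  2.18394930e+01,  7.43804750e+01, -1.19295828e-03,
        8.38573111e+01, -1.23366274e+01]), 'qvel': array([ 0.03721633, -0.15890793, -0.07144411, -0.00735439,  0.01886512,
       -0.01051752]), 'joint_efforts': array([ 3.72326540e-03, -4.49218619e+01, -2.31653130e+01, -2.01616667e-04,
        3.71795511e-03, -1.91879622e-05]), 'position': array([0.14647272, 0.5298747 , 0.23875098]), 'tool_rot': array([[ 9.63833708e-01, -6.10593395e-04,  2.66503679e-01],
       [-2.66504244e-01, -1.20282867e-03,  9.63832994e-01],
       [-2.67951795e-04, -9.99999090e-01, -1.32205255e-03]]), 'ft_force': array([ 0.03309359,  0.33542908, -0.06884834]), 'wrist_torque': array([-0.0208414 ,  0.02708276, -0.00290237]), 'grip_width': 0.08526272706836116}
[[309.70691629   0.         324.77750264]
 [  0.         309.70691629 197.10041123]
 [  0.           0.           1.        ]] [[-5.57688293e-05  9.61831481e-01  2.73642464e-01 -7.01483842e-02]
 [ 1.48738929e-03 -2.73642082e-01  9.61830442e-01 -1.33917418e-01]
 [ 9.99998892e-01  4.60653029e-04 -1.41535715e-03  8.54971783e-04]
 [ 0.00000000e+00  0.00000000e+00  0.00000000e+00  1.00000000e+00]]
```

View pics/scene0.png

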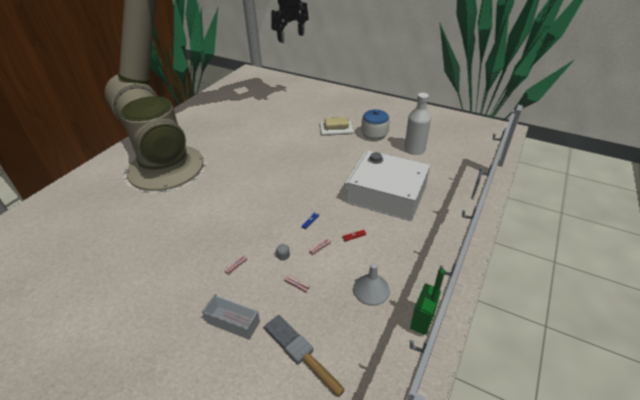

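View pics/top0.png

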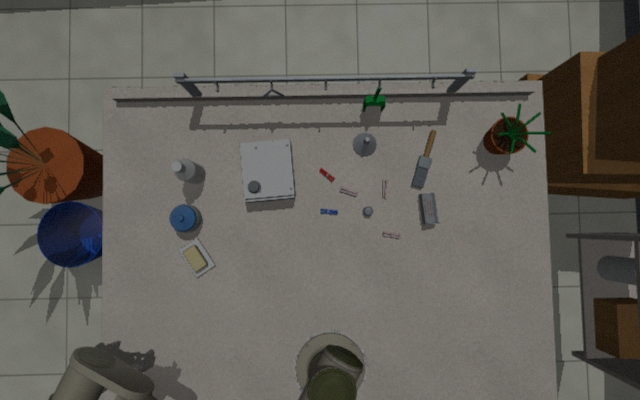

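View pics/wrist0.png

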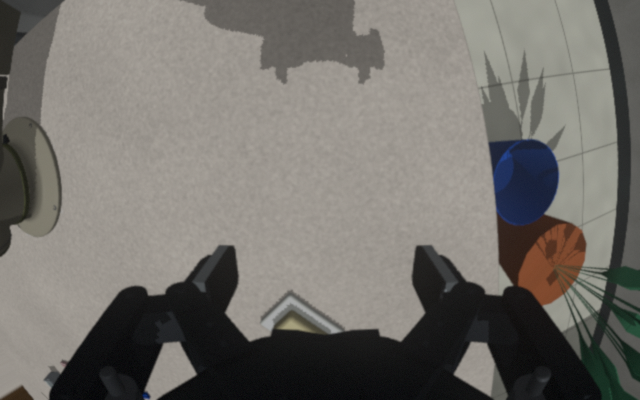

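The top view shows three loose pink pegs at about (348,192), (384,188) and (391,236). The tin is at (428,208), the unit at (268,170) with its release at (254,187), and blue and red decoys are nearby.

Run:
```python
from h import *
P=cloud('top0'); im=cv2.imread('pics/top0.png')
for n,(u,v) in dict(p1=(348,192),p2=(384,188),p3=(391,236),tin=(428,208),unit=(268,160),rel=(254,187),cap=(368,212),fun=(365,145),pot=(184,218),det=(185,170),soap=(197,257),uc1=(241,142),uc2=(291,140),uc3=(294,195),uc4=(244,198),brush=(425,160)).items(): print(n,P[v,u].round(3))
cv2.imwrite('pics/c1.png',cv2.resize(im[120:270,220:460],None,fx=3.3,fy=3.3,interpolation=cv2.INTER_CUBIC))
im=cv2.imread('pics/scene0.png')
cv2.imwrite('pics/c2.png',cv2.resize(im[140:340,190:440],None,fx=3,fy=3,interpolation=cv2.INTER_CUBIC))
```

```text
p1 [ 0.576 -0.073  0.011]
p2 [ 0.587 -0.193  0.016]
p3 [ 0.427 -0.213  0.007]
tin [ 0.516 -0.33   0.042]
unit [0.68  0.185 0.07 ]
rel [0.592 0.227 0.093]
cap [ 0.508 -0.136  0.027]
fun [ 0.726 -0.129  0.051]
pot [0.5  0.45 0.08]
det [0.642 0.424 0.149]
soap [0.374 0.423 0.038]
uc1 [ 0.754  0.284 -0.   ]
uc2 [0.757 0.115 0.   ]
uc3 [0.566 0.105 0.065]
uc4 [0.559 0.263 0.073]
brush [ 0.677 -0.331  0.023]
```

View pics/c1.png

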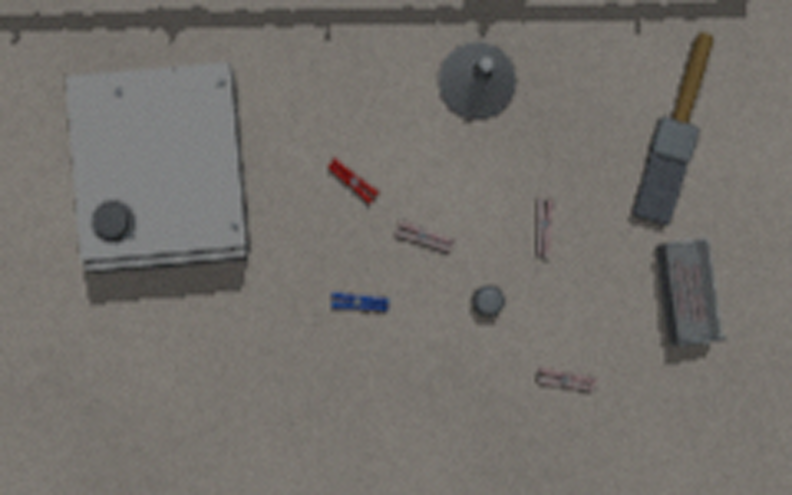

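View pics/c2.png

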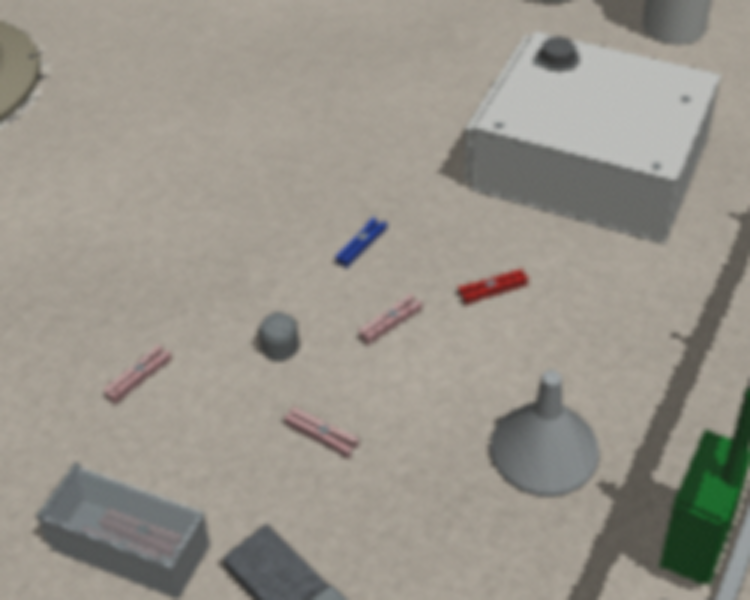

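Run:
```python
from h import *
for f in ['top0','scene0']:
    P=cloud(f); x,y,z=P[...,0],P[...,1],P[...,2]
    m=(z>.062)&(z<.085)&(x>.5)&(x<.8)&(y>.08)&(y<.3)
    q=P[m][:,:2].astype(np.float32); r=cv2.minAreaRect(q); print(f,'unit',r, np.median(P[m][:,2]))
    m=(z>.085)&(z<.11)&(x>.54)&(x<.65)&(y>.18)&(y<.28); print('rel',np.nanmean(P[m],0), m.sum())
    m=(z>.025)&(z<.06)&(x>.44)&(x<.6)&(y>-.39)&(y<-.28); print('tin',cv2.minAreaRect(P[m][:,:2].astype(np.float32)),m.sum())
    im=cv2.imread(f'pics/{f}.png').astype(int); b,g,rr=im[...,0],im[...,1],im[...,2]
    pk=((rr-g)>22)&(abs(b-g)<25)&(x>.35)&(x<.75)&(y>-.3)&(y<.1)&(z<.05)
    n,l,st,c=cv2.connectedComponentsWithStats(cv2.dilate(pk.astype(np.uint8),np.ones((3,3))))
    for i in range(1,n):
        mm=(l==i)&pk
        if mm.sum()<8: continue
        q=P[mm]; w=cv2.minAreaRect(q[:,:2].astype(np.float32)); d=q[:,:2]-q[:,:2].mean(0); e=np.linalg.eigh(d.T@d)[1][:,1]
        print('pk',mm.sum(),c[i].round(),q.mean(0).round(3),np.round(w[1],3),'ang',np.degrees(np.arctan2(e[1],e[0])).round(1), im[mm].mean(0).round())
```

```text
top0 unit ((0.6461610794067383, 0.18983584642410278), (0.18944784998893738, 0.16011138260364532), 4.020357608795166) 0.07515337707282752
rel [0.59343546 0.23077728 0.09027407] 77
tin ((0.5276262760162354, -0.3339155316352844), (0.12823274731636047, 0.04632847383618355), 6.0428595542907715) 470
pk 78 [327. 174.] [ 0.637 -0.003  0.007] [0.057 0.018] ang 49.4 [ 43.  45. 101.]
scene0 unit ((0.6472309827804565, 0.1884300708770752), (0.18901003897190094, 0.16635441780090332), 4.176573276519775) 0.07471882700251391
rel [0.59417635 0.22715904 0.08967512] 70
tin ((0.5172596573829651, -0.33784422278404236), (0.10303821414709091, 0.04678735136985779), 5.464303016662598) 1226
pk 168 [354. 235.] [ 0.636 -0.003  0.007] [0.064 0.029] ang 50.7 [ 62.  67. 132.]
pk 86 [320. 246.] [ 0.578 -0.077  0.009] [0.055 0.021] ang 70.4 [120. 120. 148.]
pk 110 [235. 264.] [ 0.432 -0.217  0.01 ] [0.057 0.024] ang 78.6 [117. 118. 146.]
pk 103 [297. 283.] [ 0.586 -0.198  0.01 ] [0.015 0.057] ang 175.8 [120. 121. 149.]
```

```bash
cat >> h.py <<'E'
def plan(p,yaw=None,n=None):
    """straight move tool-down to p, tool-x yaw deg; prints rows"""
    s=env.observe(); R=np.array(s['tool_rot']); c=np.array(s['position'])
    psi=np.degrees(np.arctan2(R[1,0],R[0,0])); dy=0
    if yaw is not None: dy=(yaw-psi+90)%180-90
    L=np.linalg.norm(np.array(p)-c)*1000
    if n is None: n=int(max(np.ceil(L/55),np.ceil(abs(dy)/9.5),1))
    from scipy.spatial.transform import Rotation as Ro
    # world step with rotating tool; final rot ideal tool-down
    yf=np.radians(psi+dy)
    Rf=np.array([[np.cos(yf),0,-np.sin(yf)],[np.sin(yf),0,np.cos(yf)],[0,-1,0.]]).reshape(3,3)
    # columns x,y,z ; y=down, z = x cross y
    X=np.array([np.cos(yf),np.sin(yf),0]);Y=np.array([0,0,-1.]);Rf=np.stack([X,Y,np.cross(X,Y)],1)
    rv=Ro.from_matrix(R.T@Rf).as_rotvec()
    Rc=R.copy(); st=(np.array(p)-c)*1000/n
    print('at',c.round(4),'yaw',round(psi,1),'t',s['time_s'],'F',np.round(s['ft_force'],1),'w',round(s['grip_width'],4),'q',np.round(s['q']),'turn',round(dy,1),'rows',n)
    for i in range(n):
        print(', '.join(f'{v:.0f}' for v in Rc.T@st)+', '+', '.join(f'{v:.3f}' for v in rv/n))
        Rc=Rc@Ro.from_rotvec(rv/n).as_matrix()
E
python3 -c "
from h import *
plan([.594,.228,.13])"
```

```text
at [0.1465 0.5299 0.2389] yaw -15.5 t 0.15 F [-0.6  0.7 -1. ] w 0.0853 q [ 62.  22.  74.   0.  84. -12.] turn 0 rows 11
47, 10, -16, 0.000, 0.000, -0.000
47, 10, -16, 0.000, 0.000, -0.000
47, 10, -16, 0.000, 0.000, -0.000
47, 10, -16, 0.000, 0.000, -0.000
47, 10, -16, 0.000, 0.000, -0.000
47, 10, -16, 0.000, 0.000, -0.000
47, 10, -16, 0.000, 0.000, -0.000
47, 10, -16, 0.000, 0.000, -0.000
47, 10, -16, 0.000, 0.000, -0.000
47, 10, -16, 0.000, 0.000, -0.000
47, 10, -16, 0.000, 0.000, -0.000
```

>>> move_arm(targets=[47,10,-16,0,0,0,47,10,-16,0,0,0,47,10,-16,0,0,0,47,10,-16,0,0,0,47,10,-16,0,0,0], hand=-1, squeeze=30)

```text
time_s: 0.78
position: [0.3529, 0.3892, 0.1889]
tool_rot: [[0.964, -0.0, 0.267], [-0.267, -0.0, 0.964], [-0.0, -1.0, -0.0]]
ft_force: [0.4, 0.2, 0.2]
grip_width: 0.0001
```

>>> move_arm(targets=[47,10,-16,0,0,0,47,10,-16,0,0,0,47,10,-16,0,0,0,47,5,-16,0,0,0,47,5,-16,0,0,0])

```text
time_s: 1.4
position: [0.5581, 0.2495, 0.1488]
tool_rot: [[0.964, -0.001, 0.267], [-0.267, -0.0, 0.964], [-0.001, -1.0, -0.0]]
ft_force: [-0.2, 0.9, -0.4]
grip_width: -0.0002
```

```bash
python3 -c "
from h import *
plan([.594,.228,.12])
snap('wrist','w1')"
```

```text
at [0.5581 0.2495 0.1488] yaw -15.5 t 1.4 F [-0.2  0.9 -0.4] w -0.0002 q [ 13.  32.  72.   0.  76. -62.] turn 0 rows 1
40, 29, -11, 0.000, 0.000, -0.001
```

View pics/w1.png

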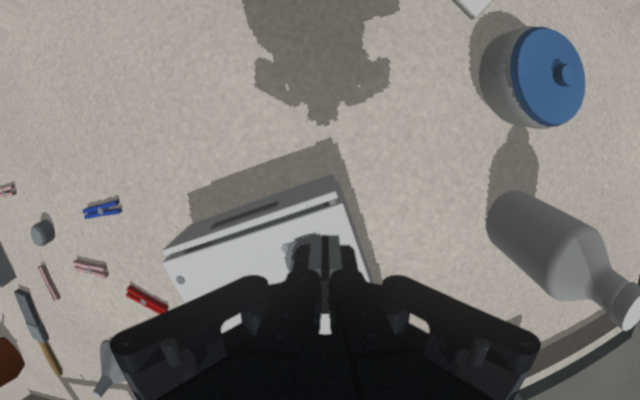

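The release sits just ahead of the shut fingers, at around (300,245) in the wrist view, so I'll move over it and press.

>>> move_arm(targets=[40,25,-11,0,0,0,0,0,0,0,0,0,0,18,0,0,0,0,0,10,0,0,0,0,0,9,0,0,0,0])

```text
time_s: 2.08
position: [0.592, 0.2299, 0.0876]
tool_rot: [[0.964, -0.0, 0.266], [-0.266, 0.0, 0.964], [-0.0, -1.0, 0.0]]
ft_force: [-5.4, -0.4, 24.2]
grip_width: 0.0001
```

>>> move_arm(targets=[0,-12,0,0,0,0,0,-30,0,0,0,0,0,-40,0,0,0,0,0,-40,0,0,0,0,-50,-20,0,0,0,0])

```text
time_s: 2.7
position: [0.546, 0.2423, 0.2313]
tool_rot: [[0.963, 0.005, 0.269], [-0.269, 0.001, 0.963], [0.004, -1.0, 0.002]]
ft_force: [-0.5, 1.6, -0.3]
grip_width: -0.0003
```

```bash
python3 -c "
from h import *
snap('top','t1');snap('wrist','w2')
plan([.5,.0,.25])"
```

```text
at [0.5419 0.2443 0.2328] yaw -15.3 t 2.8 F [ 1.4 -0.5  0.5] w -0.0003 q [ 13.  26.  68.   0.  86. -62.] turn 0 rows 5
5, -4, -49, -0.001, 0.000, 0.001
5, -4, -49, -0.001, 0.000, 0.001
5, -3, -49, -0.001, 0.000, 0.001
5, -3, -49, -0.001, 0.000, 0.001
5, -3, -49, -0.001, 0.000, 0.001
```

View pics/t1.png

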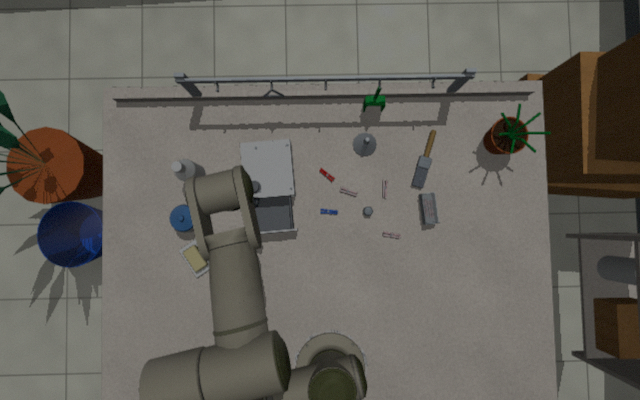

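View pics/w2.png

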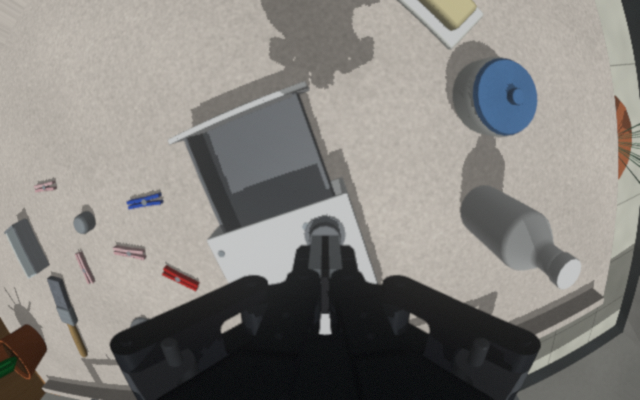

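The tray popped out: in the wrist view it runs from (190,135) to (330,190). Next I'll go to peg A.

```bash
python3 -c "
from h import *
P=cloud('w2'); d=np.load('pics/w2.npz')
for u,v in [(175,139),(305,88),(240,112),(240,225),(330,188),(250,150),(215,240)]: print(u,v,P[v,u].round(3))
for u,v in [(129,251),(85,267),(46,186)]: print(u,v,P[v-2:v+3,u-2:u+3].mean((0,1)).round(3))
plan([.577,-.075,.15],-110)"
```

```text
175 139 [0.453 0.108 0.069]
305 88 [0.446 0.252 0.059]
240 112 [0.45  0.184 0.067]
240 225 [0.579 0.124 0.01 ]
330 188 [0.553 0.248 0.048]
250 150 [0.492 0.167 0.008]
215 240 [0.569 0.115 0.075]
129 251 [ 0.575 -0.067  0.01 ]
85 267 [ 0.583 -0.189  0.008]
46 186 [ 0.431 -0.204  0.009]
at [0.5419 0.2443 0.2328] yaw -15.3 t 2.8 F [ 1.4 -0.5  0.5] w -0.0003 q [ 13.  26.  68.   0.  86. -62.] turn 85.3 rows 9
13, 9, -33, 0.000, -0.165, 0.001
7, 9, -35, 0.000, -0.165, 0.001
2, 9, -36, 0.000, -0.165, 0.001
-4, 9, -35, 0.000, -0.165, 0.001
-10, 9, -34, 0.000, -0.165, 0.001
-16, 9, -32, 0.000, -0.165, 0.001
-21, 9, -29, 0.000, -0.165, 0.001
-25, 9, -25, 0.000, -0.165, 0.001
-29, 9, -21, 0.000, -0.165, 0.001
```

```bash
python3 - <<'E'
s=open('h.py').read()
s=s.replace("dy=(yaw-psi+90)%180-90","""
        q1f=np.degrees(np.arctan2(p[1],p[0])); c6=[]
        for k in range(-4,5):
            yw=yaw+180*k; q6=s['q'][5]+(q1f-s['q'][0])-(yw-psi)
            if abs(q6)<150: c6.append((abs(yw-psi),yw-psi))
        dy=min(c6)[1]""")
open('h.py','w').write(s)
E
python3 -c "
from h import *
plan([.577,-.072,.15],-110)"
```

```text
at [0.5419 0.2443 0.2328] yaw -15.3 t 2.8 F [ 1.4 -0.5  0.5] w -0.0003 q [ 13.  26.  68.   0.  86. -62.] turn -94.7 rows 10
12, 8, -30, -0.000, 0.165, 0.000
16, 8, -27, -0.000, 0.165, 0.000
21, 8, -24, -0.000, 0.165, 0.000
24, 8, -20, -0.000, 0.165, 0.000
27, 8, -16, -0.000, 0.165, 0.000
30, 8, -11, -0.000, 0.165, 0.000
31, 8, -6, -0.000, 0.165, 0.000
32, 8, -1, -0.000, 0.165, 0.000
32, 8, 4, -0.000, 0.165, 0.000
30, 8, 9, -0.000, 0.165, 0.000
```

>>> move_arm(targets=[12,8,-30,0,0.165,0,16,8,-27,0,0.165,0,21,8,-24,0,0.165,0,24,8,-20,0,0.165,0,27,8,-16,0,0.165,0], hand=0)

```text
time_s: 3.42
position: [0.5619, 0.0844, 0.189]
tool_rot: [[0.454, 0.0, 0.891], [-0.891, -0.0, 0.454], [0.0, -1.0, 0.0]]
ft_force: [0.7, -0.7, -0.1]
grip_width: 0.0427
```

>>> move_arm(targets=[30,8,-11,0,0.165,0,31,8,-6,0,0.165,0,32,8,-1,0,0.165,0,32,8,4,0,0.165,0,30,8,9,0,0.165,0])

```text
time_s: 4.05
position: [0.58, -0.0738, 0.149]
tool_rot: [[-0.347, 0.0, 0.938], [-0.938, -0.0, -0.347], [0.0, -1.0, 0.0]]
ft_force: [0.4, -0.8, 0.1]
grip_width: 0.0426
```

```bash
python3 -c "
from h import *
snap('wrist','w3'); snap('top','t2')
plan([.577,-.072,.15],-110)"
```

```text
at [ 0.5799 -0.0753  0.1483] yaw -110.3 t 4.15 F [-0.2  0.4  1.5] w 0.0426 q [-19.  30.  77.  -0.  73.   1.] turn 0.3 rows 1
-2, -2, -4, 0.001, -0.006, 0.001
```

View pics/w3.png

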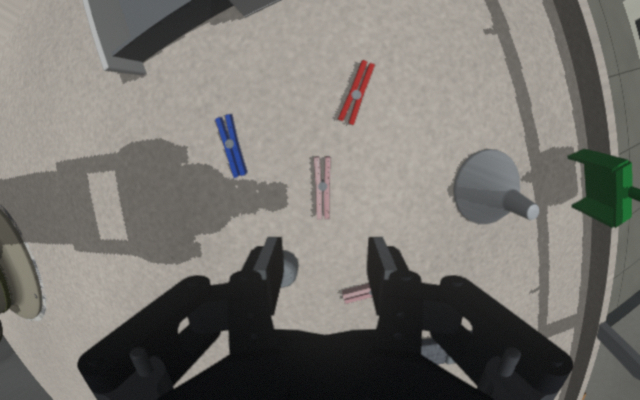

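View pics/t2.png

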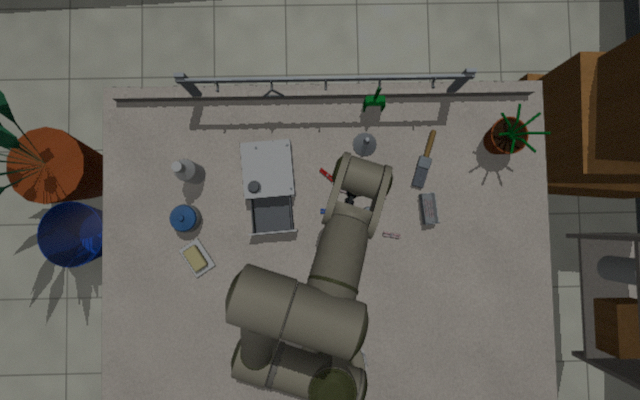

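Peg A lies at (323,187) in the wrist view, running from (319,157) to (323,217) and nearly aligned with the tool's x axis.

```bash
cat >> h.py <<'E'
def pegs(fn,box=(.3,.8,-.45,.1)):
    P=cloud(fn); im=cv2.imread(f'pics/{fn}.png'); h=cv2.cvtColor(im,cv2.COLOR_BGR2HSV)
    x,y,z=P[...,0],P[...,1],P[...,2]; b,g,r=[im[...,i].astype(int) for i in range(3)]
    pk=(r-g>20)&(abs(b-g)<30)&(x>box[0])&(x<box[1])&(y>box[2])&(y<box[3])&(z<.1)
    n,l,st,c=cv2.connectedComponentsWithStats(cv2.dilate(pk.astype(np.uint8),np.ones((3,3))))
    for i in range(1,n):
        mm=(l==i)&pk
        if mm.sum()<30: continue
        q=P[mm]; (cx,cy),wh,a=cv2.minAreaRect(q[:,:2].astype(np.float32))
        ang=a if wh[0]>wh[1] else a+90
        print('pk',mm.sum(),c[i].round(),'rectc',round(cx,4),round(cy,4),'z',np.median(q[:,2]).round(3),np.round(wh,3),'ang',round(ang,1),'bgr',im[mm].mean(0).round())
E
python3 -c "
from h import *
pegs('w3')"
```

```text
pk 916 [357.  92.] rectc 0.637 -0.0006 z 0.01 [0.061 0.016] ang 50.4 bgr [ 65.  68. 145.]
pk 274 [327. 187.] rectc 0.5809 -0.0736 z 0.01 [0.057 0.004] ang 68.3 bgr [138. 135. 165.]
pk 80 [317. 171.] rectc 0.5784 -0.0558 z 0.01 [0.022 0.004] ang 73.0 bgr [150. 148. 171.]
pk 112 [318. 204.] rectc 0.569 -0.0849 z 0.01 [0.028 0.003] ang 69.3 bgr [151. 149. 174.]
pk 218 [357. 295.] rectc 0.5709 -0.1936 z 0.01 [0.013 0.028] ang 176.1 bgr [133. 131. 158.]
```

```bash
python3 -c "
from h import *
P=cloud('w3');print(P[183:192,320:327].reshape(-1,3).mean(0))
plan([.577,-.072,.011],-111)"
```

```text
[ 0.57837839 -0.07148403  0.01018122]
at [ 0.5799 -0.0753  0.1483] yaw -110.3 t 4.15 F [-0.2  0.4  1.5] w 0.0426 q [-19.  30.  77.  -0.  73.   1.] turn -0.7 rows 3
-1, 46, -1, 0.000, 0.004, 0.000
-1, 46, -1, 0.000, 0.004, 0.000
-1, 46, -1, 0.000, 0.004, 0.000
```

>>> move_arm(targets=[-1,46,-1,0,0.004,0,-1,46,-1,0,0.004,0,-1,33,0,0,0.004,0,0,13,0,0,0,0,0,0,0,0,0,0])

```text
time_s: 4.78
position: [0.5791, -0.0689, 0.0114]
tool_rot: [[-0.352, -0.0, 0.936], [-0.936, 0.0, -0.352], [0.0, -1.0, -0.0]]
ft_force: [0.2, 0.5, 0.2]
grip_width: 0.0422
```

>>> move_arm(targets=[0,0,0,0,0,0,0,0,0,0,0,0,0,0,0,0,0,0,0,0,0,0,0,0,0,0,0,0,0,0], hand=-1, squeeze=25)

```text
time_s: 5.4
position: [0.5797, -0.0693, 0.0128]
tool_rot: [[-0.353, 0.003, 0.936], [-0.936, -0.001, -0.353], [-0.0, -1.0, 0.003]]
ft_force: [-0.5, 0.0, 6.6]
grip_width: 0.013
```

```bash
python3 -c "
from h import *
plan([.49,.178,.14],4)"
```

```text
at [ 0.5797 -0.0693  0.0128] yaw -110.7 t 5.4 F [-0.5  0.   6.6] w 0.013 q [-18.  39.  85.   0.  55.   2.] turn -65.3 rows 7
-29, -18, -24, -0.000, 0.163, -0.000
-24, -18, -29, -0.000, 0.163, -0.000
-19, -18, -32, -0.000, 0.163, -0.000
-14, -18, -35, -0.000, 0.163, -0.000
-8, -18, -37, -0.000, 0.163, -0.000
-2, -18, -38, -0.000, 0.163, -0.000
4, -18, -37, -0.000, 0.163, -0.000
```

```bash
python3 -c "
from h import *
plan([.505,.20,.13],-86)"
```

```text
at [ 0.5797 -0.0693  0.0128] yaw -110.7 t 5.4 F [-0.5  0.   6.6] w 0.013 q [-18.  39.  85.   0.  55.   2.] turn 24.7 rows 6
-38, -20, -27, -0.000, -0.072, 0.000
-39, -20, -25, -0.000, -0.072, 0.000
-41, -20, -22, -0.000, -0.072, 0.000
-43, -20, -19, -0.000, -0.072, 0.000
-44, -20, -16, -0.000, -0.072, 0.000
-45, -20, -13, -0.000, -0.072, 0.000
```

>>> move_arm(targets=[0,-60,0,0,0,0,0,-55,0,0,0,0,-38,0,-27,0,-0.072,0,-39,0,-25,0,-0.072,0,-41,0,-22,0,-0.072,0])

```text
time_s: 6.02
position: [0.5411, 0.0664, 0.127]
tool_rot: [[-0.143, 0.001, 0.99], [-0.99, -0.0, -0.143], [-0.0, -1.0, 0.001]]
ft_force: [0.7, 0.7, 0.5]
grip_width: 0.013
```

>>> move_arm(targets=[-43,0,-19,0,-0.072,0,-44,0,-16,0,-0.072,0,-45,0,-13,0,-0.072,0,0,40,0,0,0,0,0,0,0,0,0,0])

```text
time_s: 6.65
position: [0.5019, 0.2006, 0.085]
tool_rot: [[0.072, -0.004, 0.997], [-0.997, -0.001, 0.072], [0.0, -1.0, -0.005]]
ft_force: [-0.7, -0.5, 0.4]
grip_width: 0.0128
```

```bash
python3 -c "
from h import *
snap('wrist','w4')
plan([.505,.20,.045],-86)"
```

```text
at [0.5031 0.2004 0.0865] yaw -85.9 t 6.7 F [ 0.6 -0.2  0. ] w 0.0133 q [ 9. 30. 88. -0. 61.  5.] turn -0.1 rows 1
1, 41, 2, 0.001, 0.001, 0.000
```

View pics/w4.png

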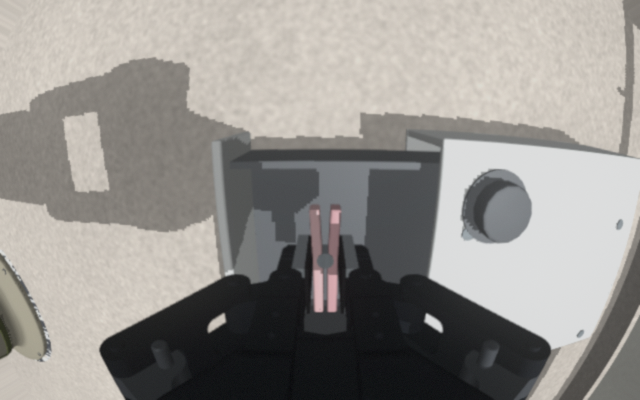

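The peg is held over the tray, between the front panel at column 230 and the unit at column 435. I'll lower and release.

>>> move_arm(targets=[0,25,-2,0,0,0,0,25,0,0,0,0,0,8,0,0,0,0,0,0,0,0,0,0,0,0,0,0,0,0])

```text
time_s: 7.32
position: [0.5021, 0.2004, 0.0295]
tool_rot: [[0.071, 0.002, 0.997], [-0.997, 0.0, 0.071], [-0.0, -1.0, 0.002]]
ft_force: [-0.2, 0.2, -0.2]
grip_width: 0.0131
```

>>> move_arm(targets=[0,0,0,0,0,0,0,0,0,0,0,0,0,-20,0,0,0,0,0,-45,0,0,0,0,0,-45,0,0,0,0], hand=-0.4)

```text
time_s: 7.95
position: [0.5011, 0.2004, 0.1397]
tool_rot: [[0.071, -0.0, 0.997], [-0.997, -0.0, 0.071], [0.0, -1.0, -0.0]]
ft_force: [0.3, -0.4, -0.2]
grip_width: 0.026
```

```bash
python3 -c "
from h import *
snap('wrist','w5')
plan([.584,-.19,.13],-4)
plan([.432,-.21,.13],-101)"
```

```text
at [0.5034 0.2009 0.1456] yaw -85.9 t 8.0 F [1.2 1.1 5.8] w 0.0255 q [ 9. 26. 85. -0. 69.  5.] turn 81.9 rows 9
44, 2, 6, -0.001, -0.159, 0.001
44, 2, -1, -0.001, -0.159, 0.001
44, 2, -8, -0.001, -0.159, 0.001
42, 2, -15, -0.001, -0.159, 0.001
39, 2, -21, -0.001, -0.159, 0.001
35, 2, -27, -0.001, -0.159, 0.001
30, 2, -32, -0.001, -0.159, 0.001
25, 2, -37, -0.001, -0.159, 0.001
19, 2, -40, -0.001, -0.159, 0.001
at [0.5034 0.2009 0.1456] yaw -85.9 t 8.0 F [1.2 1.1 5.8] w 0.0255 q [ 9. 26. 85. -0. 69.  5.] turn -15.1 rows 8
51, 2, -13, -0.001, 0.033, -0.000
51, 2, -11, -0.001, 0.033, -0.000
51, 2, -9, -0.001, 0.033, -0.000
52, 2, -8, -0.001, 0.033, -0.000
52, 2, -6, -0.001, 0.033, -0.000
52, 2, -4, -0.001, 0.033, -0.000
52, 2, -2, -0.001, 0.033, -0.000
52, 2, -1, -0.001, 0.033, -0.000
```

View pics/w5.png

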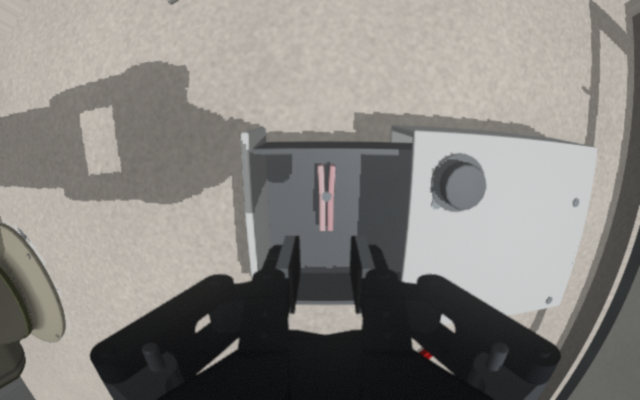

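Peg A lies in the tray at (326,197). Next is peg B at about (0.432,-0.21).

>>> move_arm(targets=[51,2,-13,0,0.033,0,51,2,-11,0,0.033,0,51,2,-9,0,0.033,0,52,2,-8,0,0.033,0,52,2,-6,0,0.033,0], hand=0)

```text
time_s: 8.62
position: [0.4551, -0.0587, 0.1284]
tool_rot: [[-0.095, 0.001, 0.995], [-0.995, -0.0, -0.095], [0.0, -1.0, 0.001]]
ft_force: [0.2, -0.1, -0.5]
grip_width: 0.0427
```

>>> move_arm(targets=[52,2,-4,0,0.033,0,52,2,-2,0,0.033,0,40,2,-1,0,0.033,0,0,0,0,0,0,0,0,0,0,0,0,0])

```text
time_s: 9.25
position: [0.4307, -0.1986, 0.1223]
tool_rot: [[-0.192, -0.0, 0.981], [-0.981, 0.0, -0.192], [-0.0, -1.0, -0.0]]
ft_force: [-0.1, -0.0, -0.5]
grip_width: 0.0427
```

```bash
python3 -c "
from h import *
snap('wrist','w6'); pegs('w6')
plan([.432,-.21,.013],-101)"
```

```text
pk 243 [491. 166.] rectc 0.5845 -0.1992 z 0.01 [0.007 0.058] ang 171.3 bgr [143. 141. 166.]
pk 309 [333. 211.] rectc 0.4337 -0.2136 z 0.01 [0.057 0.005] ang 76.6 bgr [136. 134. 164.]
pk 98 [322. 195.] rectc 0.4284 -0.1965 z 0.01 [0.024 0.004] ang 83.0 bgr [150. 149. 172.]
pk 120 [323. 229.] rectc 0.4229 -0.2261 z 0.01 [0.028 0.004] ang 79.0 bgr [151. 150. 175.]
at [ 0.4308 -0.1982  0.1223] yaw -101.0 t 9.3 F [-0.2 -0.2  0. ] w 0.0429 q [-39.  22.  96.   0.  62. -28.] turn -0.0 rows 2
6, 55, 2, 0.000, 0.000, -0.000
6, 55, 2, 0.000, 0.000, -0.000
```

View pics/w6.png

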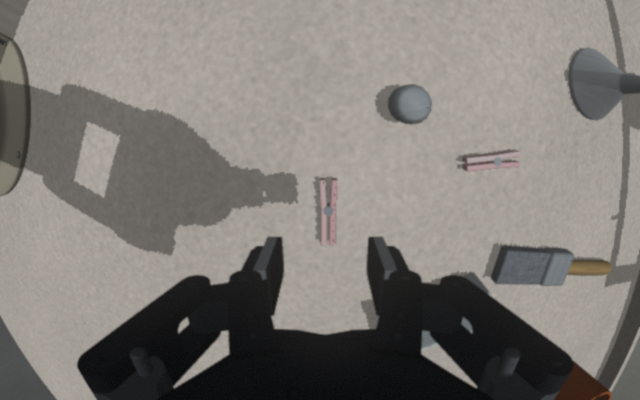

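Peg B is at (328,211). Its centre works out to about (0.430,-0.211), yaw 78.

```bash
python3 -c "
from h import *
P=cloud('w6');print(P[207:216,325:332].reshape(-1,3).mean(0))
plan([.430,-.2115,.0135],-102)"
```

```text
[ 0.43032599 -0.21076618  0.01057543]
at [ 0.4308 -0.1982  0.1223] yaw -101.0 t 9.3 F [-0.2 -0.2  0. ] w 0.0429 q [-39.  22.  96.   0.  62. -28.] turn -1.0 rows 2
7, 54, 1, 0.000, 0.009, -0.000
7, 54, 1, 0.000, 0.009, -0.000
```

>>> move_arm(targets=[7,40,1,0,0.009,0,7,40,1,0,0.009,0,0,20,0,0,0,0,0,9,0,0,0,0,0,0,0,0,0,0])

```text
time_s: 9.93
position: [0.4302, -0.2127, 0.0134]
tool_rot: [[-0.208, -0.0, 0.978], [-0.978, 0.0, -0.208], [-0.0, -1.0, -0.0]]
ft_force: [0.0, -0.3, 0.4]
grip_width: 0.0427
```

>>> move_arm(targets=[0,0,0,0,0,0,0,0,0,0,0,0,0,0,0,0,0,0,0,0,0,0,0,0,0,0,0,0,0,0], hand=-1)

```text
time_s: 10.55
position: [0.4304, -0.2134, 0.0142]
tool_rot: [[-0.209, 0.001, 0.978], [-0.978, -0.001, -0.209], [0.001, -1.0, 0.002]]
ft_force: [0.1, 2.0, 6.8]
grip_width: 0.0131
```

>>> move_arm(targets=[0,-60,0,0,0,0,0,-55,0,0,0,0,0,0,0,0,0,0,0,0,0,0,0,0,0,0,0,0,0,0])

```text
time_s: 11.18
position: [0.4295, -0.2129, 0.1271]
tool_rot: [[-0.21, -0.002, 0.978], [-0.978, 0.002, -0.21], [-0.001, -1.0, -0.002]]
ft_force: [0.7, -0.4, -0.3]
grip_width: 0.0127
```

```bash
python3 -c "
from h import *
plan([.503,.15,.13],-86)"
```

```text
at [ 0.4295 -0.2129  0.1271] yaw -102.1 t 11.175 F [ 0.7 -0.4 -0.3] w 0.0127 q [-41.  22.  95.  -0.  63. -28.] turn 16.1 rows 7
-53, -0, -1, 0.000, -0.040, -0.000
-53, -0, 2, 0.000, -0.040, -0.000
-53, -0, 4, 0.000, -0.040, -0.000
-53, -0, 6, 0.000, -0.040, -0.000
-52, -0, 8, 0.000, -0.040, -0.000
-52, -0, 10, 0.000, -0.040, -0.000
-52, -0, 12, 0.000, -0.040, -0.000
```

>>> move_arm(targets=[-53,0,-1,0,-0.04,0,-53,0,2,0,-0.04,0,-53,0,4,0,-0.04,0,-53,0,6,0,-0.04,0,-52,0,8,0,-0.04,0])

```text
time_s: 11.8
position: [0.4832, 0.0482, 0.1273]
tool_rot: [[-0.01, -0.002, 1.0], [-1.0, 0.0, -0.01], [-0.0, -1.0, -0.002]]
ft_force: [1.2, 0.3, 0.1]
grip_width: 0.0129
```

>>> move_arm(targets=[-52,0,10,0,-0.04,0,-50,0,12,0,-0.04,0,0,30,0,0,0,0,0,30,0,0,0,0,0,25,0,0,0,0])

```text
time_s: 12.42
position: [0.5037, 0.1488, 0.041]
tool_rot: [[0.069, -0.003, 0.998], [-0.998, -0.0, 0.069], [-0.0, -1.0, -0.003]]
ft_force: [0.3, 0.3, -0.7]
grip_width: 0.0128
```

>>> move_arm(targets=[0,0,0,0,0,0,0,0,0,0,0,0,0,-20,0,0,0,0,0,-45,0,0,0,0,0,-45,0,0,0,0], hand=-0.4)

```text
time_s: 13.05
position: [0.5046, 0.1486, 0.1557]
tool_rot: [[0.069, 0.001, 0.998], [-0.998, 0.0, 0.069], [0.0, -1.0, 0.001]]
ft_force: [-0.6, -0.3, 0.5]
grip_width: 0.0254
```

```bash
python3 -c "
from h import *
snap('wrist','w7')
plan([.584,-.17,.14],-4)"
```

```text
at [0.5069 0.1489 0.1616] yaw -86.0 t 13.1 F [2.6 0.3 6.2] w 0.0256 q [ 4. 23. 86.  0. 70. -0.] turn 82.0 rows 9
36, 2, 6, -0.001, -0.159, 0.001
36, 2, 0, -0.001, -0.159, 0.001
36, 2, -5, -0.001, -0.159, 0.001
35, 2, -11, -0.001, -0.159, 0.001
33, 2, -16, -0.001, -0.159, 0.001
30, 2, -21, -0.001, -0.159, 0.001
26, 2, -26, -0.001, -0.159, 0.001
21, 2, -30, -0.001, -0.159, 0.001
16, 2, -33, -0.001, -0.159, 0.001
```

View pics/w7.png

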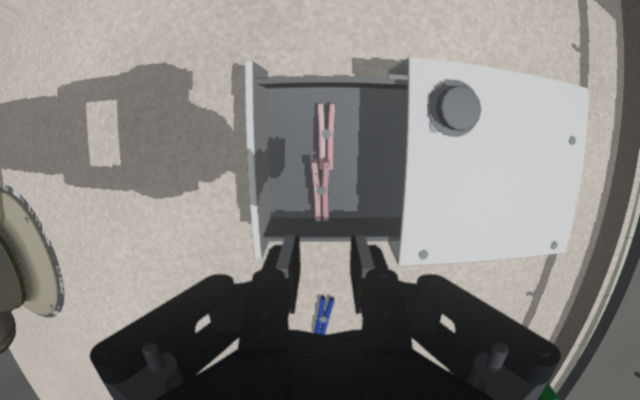

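Pegs A and B are both in the tray, at (326,133) and (321,190). Next is peg C.

>>> move_arm(targets=[36,2,6,0,-0.159,0,36,2,0,0,-0.159,0,36,2,-5,0,-0.159,0,35,2,-11,0,-0.159,0,33,2,-16,0,-0.159,0], hand=0)

```text
time_s: 13.72
position: [0.5485, -0.0295, 0.1443]
tool_rot: [[0.764, 0.002, 0.645], [-0.645, -0.0, 0.764], [0.002, -1.0, 0.001]]
ft_force: [-0.1, 0.5, 0.3]
grip_width: 0.0426
```

>>> move_arm(targets=[30,2,-21,0,-0.159,0,26,2,-26,0,-0.159,0,21,2,-30,0,-0.159,0,16,2,-33,0,-0.159,0,0,0,0,0,0,0])

```text
time_s: 14.35
position: [0.5823, -0.1732, 0.1358]
tool_rot: [[0.997, 0.001, 0.073], [-0.073, -0.001, 0.997], [0.001, -1.0, -0.001]]
ft_force: [-0.7, 0.2, 0.4]
grip_width: 0.0425
```

```bash
python3 -c "
from h import *
snap('wrist','w8'); pegs('w8')
plan([.584,-.195,.0135],-6)"
```

```text
pk 171 [295. 181.] rectc 0.571 -0.1961 z 0.01 [0.008 0.03 ] ang 176.2 bgr [146. 143. 170.]
pk 105 [295. 215.] rectc 0.601 -0.2007 z 0.01 [0.004 0.023] ang 174.0 bgr [150. 147. 173.]
pk 555 [494. 230.] rectc 0.6383 0.0027 z 0.009 [0.069 0.016] ang 49.9 bgr [ 63.  66. 135.]
at [ 0.582  -0.1716  0.1358] yaw -4.2 t 14.4 F [-0.1 -0.1 -0.2] w 0.0428 q [ -28.   32.   74.    0.   73. -113.] turn -1.8 rows 3
1, 41, -8, 0.000, 0.010, 0.000
1, 41, -8, 0.000, 0.010, 0.000
1, 41, -8, 0.000, 0.010, 0.000
```

View pics/w8.png

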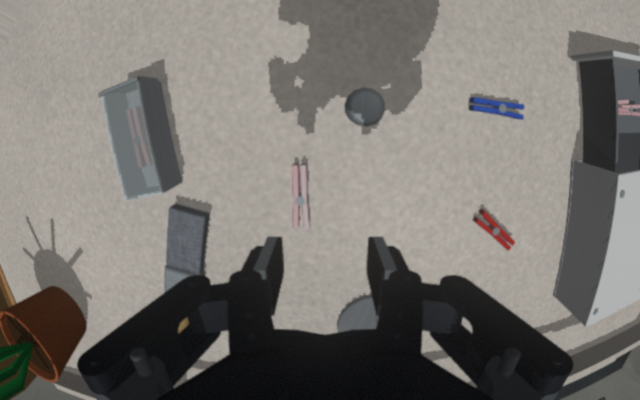

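Peg C is at (300,195). The tin's flap end, a lip at about (122,88), faces the robot.

```bash
python3 -c "
from h import *
P=cloud('w8');
print(P[160:170,296:306].reshape(-1,3).mean(0),P[215:225,296:306].reshape(-1,3).mean(0))
c=P[191:200,297:304].reshape(-1,3).mean(0);print(c)
plan([.585,c[1],.0135],-5)"
```

```text
[ 0.55696386 -0.19203164  0.00431056] [ 0.60736619 -0.1967228   0.00484323]
[ 0.58314427 -0.19451423  0.00887173]
at [ 0.582  -0.1716  0.1358] yaw -4.2 t 14.4 F [-0.1 -0.1 -0.2] w 0.0428 q [ -28.   32.   74.    0.   73. -113.] turn -0.8 rows 3
2, 41, -8, 0.000, 0.004, 0.000
2, 41, -8, 0.000, 0.004, 0.000
2, 41, -8, 0.000, 0.004, 0.000
```

>>> move_arm(targets=[2,41,-8,0,0.005,0,2,41,-8,0,0.005,0,1,30,-7,0,0.004,0,0,10,0,0,0,0,0,0,0,0,0,0])

```text
time_s: 15.02
position: [0.5855, -0.1934, 0.0139]
tool_rot: [[0.996, 0.0, 0.085], [-0.085, 0.0, 0.996], [0.0, -1.0, 0.0]]
ft_force: [0.5, 0.5, -0.3]
grip_width: 0.0426
```

>>> move_arm(targets=[0,0,0,0,0,0,0,0,0,0,0,0,0,0,0,0,0,0,0,0,0,0,0,0,0,0,0,0,0,0], hand=-1)

```text
time_s: 15.65
position: [0.5859, -0.1942, 0.0148]
tool_rot: [[0.996, 0.002, 0.085], [-0.085, -0.001, 0.996], [0.002, -1.0, -0.001]]
ft_force: [-0.3, 1.6, 6.9]
grip_width: 0.013
```

>>> move_arm(targets=[0,-60,0,0,0,0,0,-55,0,0,0,0,0,0,0,0,0,0,0,0,0,0,0,0,0,0,0,0,0,0])

```text
time_s: 16.27
position: [0.5847, -0.194, 0.1269]
tool_rot: [[0.996, -0.002, 0.085], [-0.085, 0.001, 0.996], [-0.003, -1.0, 0.001]]
ft_force: [0.4, -0.6, -0.3]
grip_width: 0.0124
```

```bash
python3 -c "
from h import *
plan([.505,.18,.13],-4)"
```

```text
at [ 0.5847 -0.194   0.1269] yaw -4.9 t 16.275 F [ 0.4 -0.6 -0.3] w 0.0124 q [ -29.   34.   73.    0.   73. -114.] turn 0.9 rows 7
-16, -0, 52, -0.000, -0.002, -0.000
-16, -0, 52, -0.000, -0.002, -0.000
-16, -0, 52, -0.000, -0.002, -0.000
-16, -0, 52, -0.000, -0.002, -0.000
-15, -0, 52, -0.000, -0.002, -0.000
-15, -0, 52, -0.000, -0.002, -0.000
-15, -0, 52, -0.000, -0.002, -0.000
```

>>> move_arm(targets=[-16,0,52,0,0,0,-16,0,52,0,0,0,-16,0,52,0,0,0,-16,0,52,0,0,0,-15,0,52,0,0,0])

```text
time_s: 16.9
position: [0.5277, 0.0731, 0.1273]
tool_rot: [[0.996, -0.002, 0.085], [-0.085, 0.0, 0.996], [-0.002, -1.0, 0.0]]
ft_force: [1.0, 0.8, -0.1]
grip_width: 0.0128
```

>>> move_arm(targets=[-15,0,52,0,0,0,-15,0,52,0,0,0,0,30,0,0,0,0,0,30,0,0,0,0,0,20,0,0,0,0])

```text
time_s: 17.52
position: [0.5066, 0.1778, 0.0462]
tool_rot: [[0.996, -0.003, 0.084], [-0.084, -0.0, 0.996], [-0.003, -1.0, -0.0]]
ft_force: [-1.0, 7.1, 22.6]
grip_width: 0.0125
```

>>> move_arm(targets=[0,0,0,0,0,0,0,0,0,0,0,0,0,-20,0,0,0,0,0,-45,0,0,0,0,0,-45,0,0,0,0], hand=-0.4)

```text
time_s: 18.15
position: [0.5074, 0.1776, 0.1602]
tool_rot: [[0.996, 0.0, 0.085], [-0.085, -0.0, 0.996], [0.0, -1.0, -0.0]]
ft_force: [-0.0, 0.4, -0.6]
grip_width: 0.0257
```

```bash
python3 -c "
from h import *
snap('wrist','w9');snap('scene','s9')
plan([.50,-.33,.16],5)"
```

```text
at [0.5094 0.1779 0.1636] yaw -4.9 t 18.25 F [-0.8  0.3 -0.3] w 0.0255 q [  7.  24.  84.  -0.  71. -78.] turn 9.9 rows 10
3, 0, -51, -0.000, -0.017, 0.001
2, 0, -51, -0.000, -0.017, 0.001
2, 0, -51, -0.000, -0.017, 0.001
1, 0, -51, -0.000, -0.017, 0.001
-0, 0, -51, -0.000, -0.017, 0.001
-1, 0, -51, -0.000, -0.017, 0.001
-2, 0, -51, -0.000, -0.017, 0.001
-3, 0, -51, -0.000, -0.017, 0.001
-4, 0, -51, -0.000, -0.017, 0.001
-4, 0, -51, -0.000, -0.017, 0.001
```

View pics/w9.png

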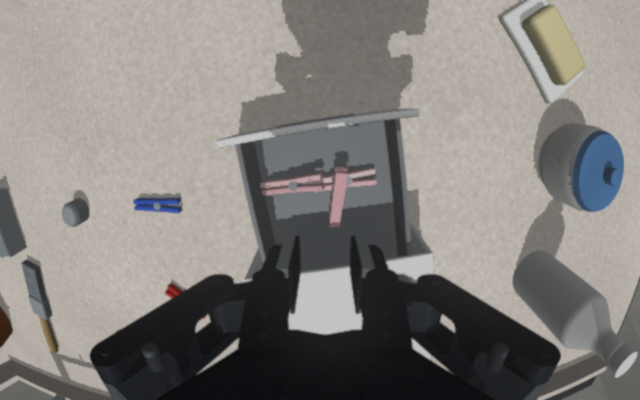

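View pics/s9.png

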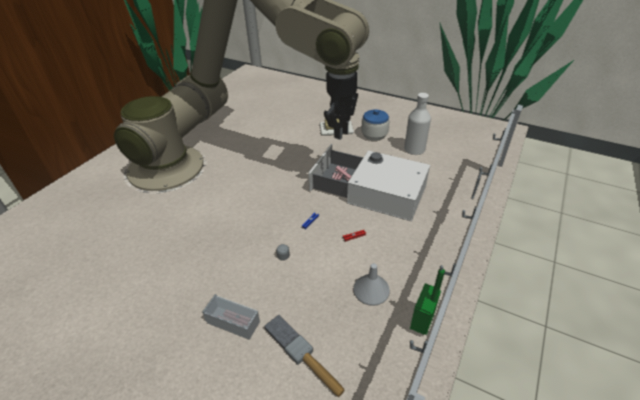

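All three loose pegs are in the tray, with peg C lying on A and B at (340,195). Next is the tin.

>>> move_arm(targets=[3,0,-51,0,-0.017,0,2,0,-51,0,-0.017,0,2,0,-51,0,-0.017,0,1,0,-51,0,-0.017,0,0,0,-51,0,-0.017,0], hand=0.6)

```text
time_s: 18.88
position: [0.5022, -0.0791, 0.1584]
tool_rot: [[1.0, 0.0, -0.001], [0.001, -0.0, 1.0], [0.0, -1.0, -0.0]]
ft_force: [0.2, 0.3, -0.6]
grip_width: 0.0685
```

>>> move_arm(targets=[-1,0,-51,0,-0.017,0,-2,0,-51,0,-0.017,0,-3,0,-51,0,-0.017,0,-4,0,-51,0,-0.017,0,-10,0,-30,0,-0.017,0])

```text
time_s: 19.5
position: [0.4894, -0.3146, 0.158]
tool_rot: [[0.996, -0.0, -0.084], [0.084, -0.0, 0.996], [-0.0, -1.0, -0.0]]
ft_force: [-0.7, 1.6, 1.0]
grip_width: 0.0684
```

```bash
python3 -c "
from h import *
snap('wrist','w10')
plan([.517,-.335,.12],5)
P=cloud('w10');x,y,z=P[...,0],P[...,1],P[...,2]
m=(z>.030)&(z<.055)&(x>.44)&(x<.6)&(y>-.39)&(y<-.28); print(cv2.minAreaRect(P[m][:,:2].astype(np.float32)),m.sum())
im=cv2.imread('pics/w10.png');cv2.imwrite('pics/w10c.png',cv2.resize(im[60:260,200:420],None,fx=3,fy=3))
"
```

```text
at [ 0.4885 -0.3174  0.1579] yaw 4.8 t 19.55 F [-1.3 -2.3 -0.2] w 0.0682 q [ -45.   29.   77.   -0.   74. -139.] turn 0.2 rows 1
27, 38, -20, 0.002, -0.004, -0.000
((0.5151510238647461, -0.3363679349422455), (0.10408298671245575, 0.04575413838028908), 5.488321304321289) 5742
```

View pics/w10.png

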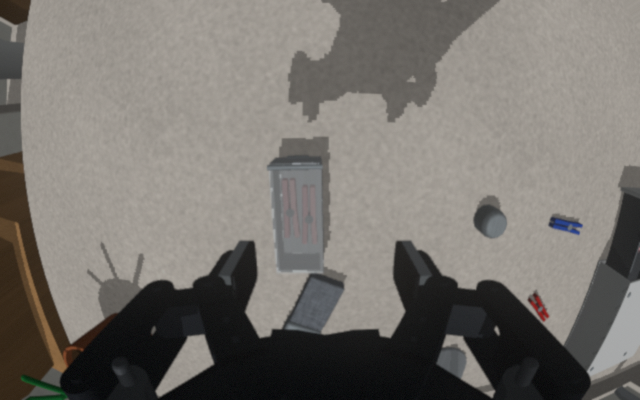

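View pics/w10c.png

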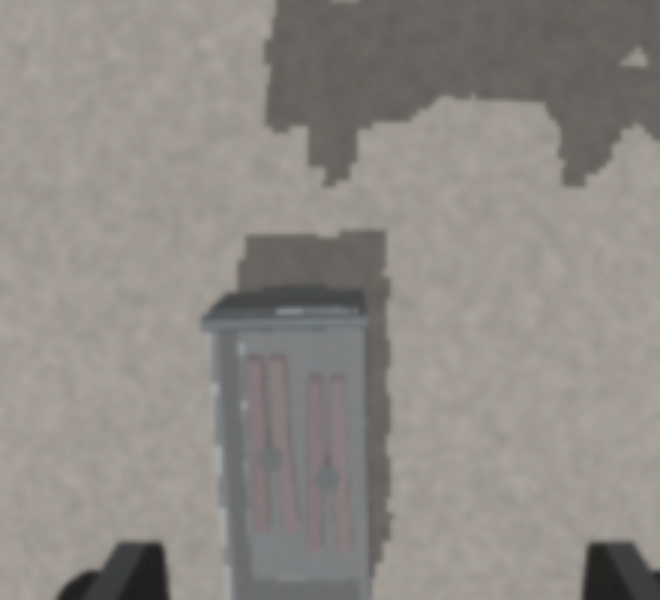

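The flap end faces the robot, at (298,160), and two pegs lie inside. The tin's centre is about (0.517,-0.336), yaw 5.5.

```bash
python3 -c "
from h import *
plan([.517,-.336,.10],5.5,1)"
```

```text
at [ 0.4885 -0.3174  0.1579] yaw 4.8 t 19.55 F [-1.3 -2.3 -0.2] w 0.0682 q [ -45.   29.   77.   -0.   74. -139.] turn 0.7 rows 1
27, 58, -21, 0.002, -0.013, -0.000
```

>>> move_arm(targets=[27,38,-20,0,-0.013,0,0,30,0,0,0,0,0,30,0,0,0,0,0,25,0,0,0,0,0,9,0,0,0,0])

```text
time_s: 20.18
position: [0.5179, -0.3293, 0.0249]
tool_rot: [[0.995, -0.002, -0.098], [0.098, 0.002, 0.995], [-0.002, -1.0, 0.002]]
ft_force: [-0.3, -0.1, 0.3]
grip_width: 0.0682
```

>>> move_arm(targets=[0,0,0,0,0,0,0,0,0,0,0,0,0,0,0,0,0,0,0,0,0,0,0,0,0,0,0,0,0,0], hand=-1, squeeze=35)

```text
time_s: 20.8
position: [0.5188, -0.3302, 0.0273]
tool_rot: [[0.995, 0.001, -0.098], [0.098, -0.001, 0.995], [0.001, -1.0, -0.001]]
ft_force: [0.3, -0.2, 5.6]
grip_width: 0.0431
```

```bash
python3 -c "
from h import *
print(env.observe());snap('wrist','w11')"
```

```text
{'time_s': 20.8, 'q': array([-4.34896668e+01,  4.04310121e+01,  7.90039245e+01,  5.53502119e-04,
        6.04709437e+01, -1.39117604e+02]), 'qvel': array([-0.15044206,  0.02343054, -0.07921831, -0.06055136, -0.00978239,
        0.06449731]), 'joint_efforts': array([-1.15009071e-01, -5.16470361e+01, -1.63770318e+01, -1.01416990e-03,
       -2.43767286e-01, -1.16840220e-02]), 'position': array([ 0.51880427, -0.33018858,  0.02733455]), 'tool_rot': array([[ 0.99517952,  0.00119756, -0.09806268],
       [ 0.09806403, -0.00112444,  0.99517947],
       [ 0.00108152, -0.99999865, -0.00123646]]), 'ft_force': array([ 0.26714479, -0.22863625,  5.61241006]), 'wrist_torque': array([0.10904375, 0.10879927, 0.01539043]), 'grip_width': 0.04312882729964766}
```

View pics/w11.png

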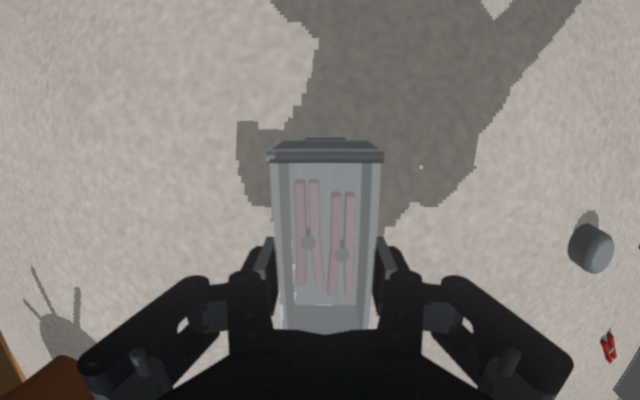

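>>> move_arm(targets=[0,-15,0,0,0,0,0,-40,0,0,0,0,0,-60,0,0,0,0,0,-40,0,0,0,0,0,-20,0,0,0,0])

```text
time_s: 21.48
position: [0.5187, -0.33, 0.2047]
tool_rot: [[0.995, 0.003, -0.098], [0.098, -0.003, 0.995], [0.003, -1.0, -0.003]]
ft_force: [0.2, -0.2, -2.4]
grip_width: 0.0433
```

>>> move_arm(targets=[3,0,20,0,0,0,7,0,40,0,0,0,8,0,50,0,0,0,8,0,50,0,0,0,8,0,50,0,0,0])

```text
time_s: 22.1
position: [0.5307, -0.1146, 0.2003]
tool_rot: [[0.995, -0.002, -0.098], [0.098, 0.001, 0.995], [-0.002, -1.0, 0.002]]
ft_force: [1.3, 0.3, -2.0]
grip_width: 0.0431
```

>>> move_arm(targets=[8,0,50,0,0,0,8,0,50,0,0,0,8,0,50,0,0,0,8,0,50,0,0,0,7,0,40,0,0,0])

```text
time_s: 22.72
position: [0.5453, 0.128, 0.2003]
tool_rot: [[0.995, -0.003, -0.1], [0.1, 0.0, 0.995], [-0.003, -1.0, 0.001]]
ft_force: [0.3, 0.1, -1.9]
grip_width: 0.0435
```

>>> move_arm(targets=[5,0,35,0,0,0,3,0,17,0,0,0,0,0,0,0,0,0,0,0,0,0,0,0,0,0,0,0,0,0])

```text
time_s: 23.35
position: [0.5499, 0.1765, 0.2013]
tool_rot: [[0.995, -0.0, -0.097], [0.097, -0.0, 0.995], [-0.0, -1.0, -0.0]]
ft_force: [0.2, -0.5, -1.7]
grip_width: 0.0434
```

```bash
python3 -c "
from h import *
snap('wrist','w12');snap('scene','s12')
im=cv2.imread('pics/s12.png');cv2.imwrite('pics/s12c.png',cv2.resize(im[60:240,260:460],None,fx=3,fy=3))
plan([.552,.178,.18],5)"
```

```text
at [0.55   0.1768 0.2014] yaw 5.6 t 23.45 F [ 0.7  0.  -2.6] w 0.043 q [  6.  26.  74.  -0.  80. -89.] turn -0.6 rows 1
2, 21, 1, 0.000, 0.010, -0.000
```

View pics/w12.png

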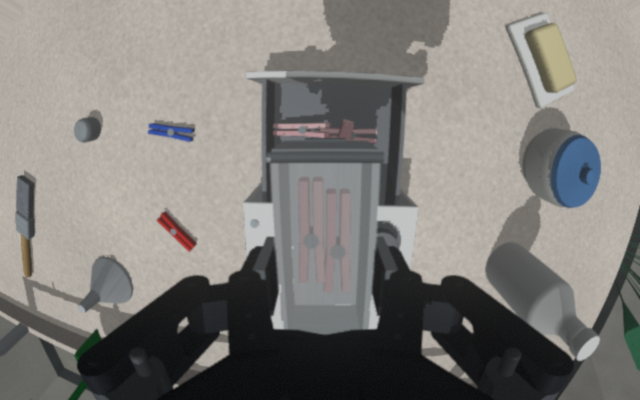

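View pics/s12c.png

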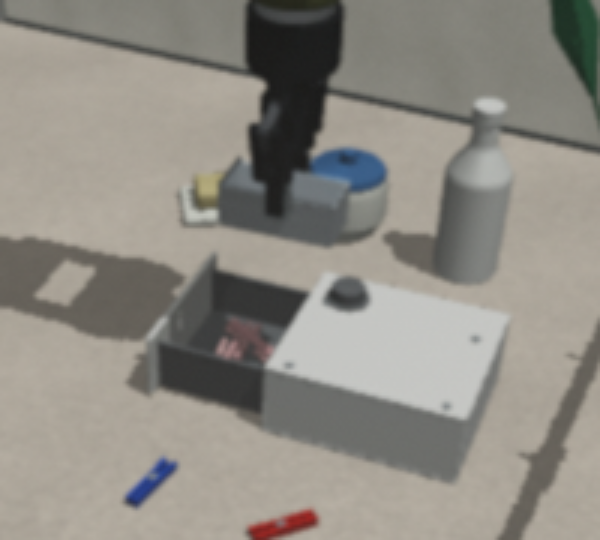

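>>> move_arm(targets=[0,30,0,0,0,0,0,26,0,0,0,0,0,0,0,0,0,0,0,0,0,0,0,-0.1,0,0,0,0,0,-0.1])

```text
time_s: 24.08
position: [0.5507, 0.1774, 0.1469]
tool_rot: [[0.974, 0.203, -0.098], [0.096, 0.02, 0.995], [0.204, -0.979, -0.0]]
ft_force: [0.2, -0.5, -1.6]
grip_width: 0.0434
```

>>> move_arm(targets=[0,0,0,0,0,-0.1,0,0,0,0,0,-0.1,0,0,0,0,0,-0.1,0,0,0,0,0,-0.1,0,0,0,0,0,0])

```text
time_s: 24.7
position: [0.5493, 0.1774, 0.1459]
tool_rot: [[0.822, 0.561, -0.098], [0.081, 0.055, 0.995], [0.564, -0.826, -0.0]]
ft_force: [0.2, -0.1, -1.6]
grip_width: 0.0433
```

```bash
python3 -c "
from h import *
snap('wrist','w13');snap('scene','s13')
im=cv2.imread('pics/s13.png');cv2.imwrite('pics/s13c.png',cv2.resize(im[60:240,260:460],None,fx=3,fy=3))
plan([.552,.178,.14],5)"
```

```text
at [0.5507 0.1775 0.1465] yaw 5.6 t 24.8 F [-0.1 -0.7 -2.5] w 0.0435 q [  6.  21. 103.  -1.  22. -88.] turn -0.6 rows 1
-3, 6, 0, -0.003, 0.010, 0.600
```

View pics/w13.png

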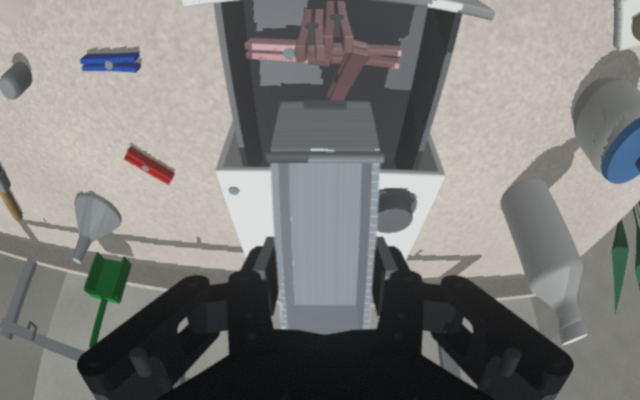

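View pics/s13c.png

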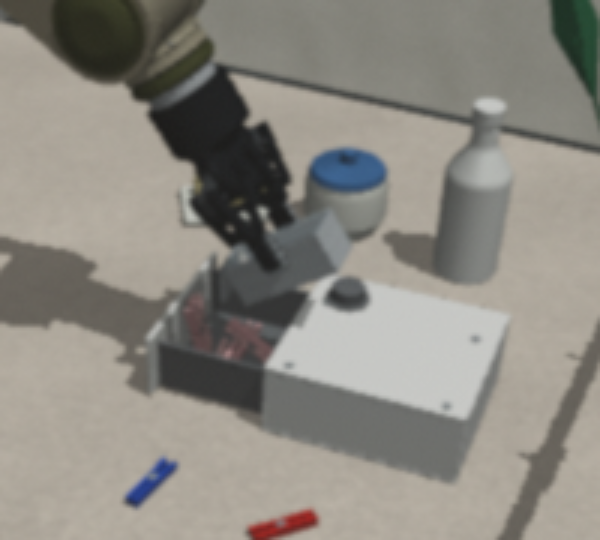

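The tin looks empty and its pegs are in the tray, near (315,35) and (340,35). I'll lift and level it.

>>> move_arm(targets=[0,-20,0,0,0,0,0,-30,0,0,0,0.1,0,-20,0,0,0,0.1,0,0,0,0,0,0.1,0,0,0,0,0,0.1])

```text
time_s: 25.42
position: [0.5129, 0.1739, 0.2059]
tool_rot: [[0.976, 0.196, -0.098], [0.096, 0.019, 0.995], [0.197, -0.98, 0.0]]
ft_force: [-0.6, -0.0, -1.8]
grip_width: 0.0436
```

>>> move_arm(targets=[0,0,0,0,0,0.1,0,0,0,0,0,0.1,0,0,0,0,0,0,0,0,0,0,0,0,0,0,0,0,0,0])

```text
time_s: 26.05
position: [0.5119, 0.1739, 0.2045]
tool_rot: [[0.995, 0.001, -0.098], [0.098, 0.0, 0.995], [0.001, -1.0, 0.0]]
ft_force: [0.1, -0.0, -1.3]
grip_width: 0.0431
```

```bash
python3 -c "
from h import *
snap('wrist','w14')
plan([.52,-.32,.2],5.5)"
```

```text
at [0.5119 0.1739 0.2045] yaw 5.6 t 26.1 F [ 0.8 -0.  -2. ] w 0.043 q [  6.  22.  79.  -0.  78. -89.] turn -0.1 rows 9
-4, 0, -55, -0.000, 0.000, 0.000
-4, 0, -55, -0.000, 0.000, 0.000
-4, 0, -55, -0.000, 0.000, 0.000
-4, 0, -55, -0.000, 0.000, 0.000
-4, 0, -55, -0.000, 0.000, 0.000
-4, 0, -55, -0.000, 0.000, 0.000
-4, 0, -55, -0.000, 0.000, 0.000
-4, 0, -55, -0.000, 0.000, 0.000
-4, 0, -55, -0.000, 0.000, 0.000
```

View pics/w14.png

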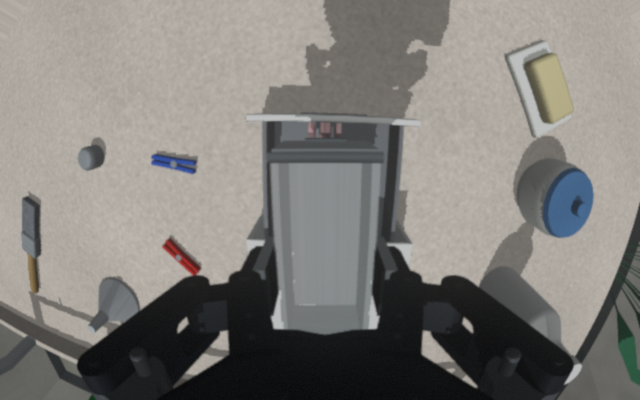

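The tin is level, empty and shut. I'll return it to its spot.

>>> move_arm(targets=[-2,0,-25,0,0,0,-4,0,-50,0,0,0,-5,0,-52,0,0,0,-5,0,-52,0,0,0,-5,0,-52,0,0,0])

```text
time_s: 26.72
position: [0.5136, -0.0596, 0.2045]
tool_rot: [[0.995, 0.001, -0.098], [0.098, -0.0, 0.995], [0.001, -1.0, -0.0]]
ft_force: [0.8, 0.0, -2.3]
grip_width: 0.043
```

>>> move_arm(targets=[-5,0,-52,0,0,0,-5,0,-52,0,0,0,-5,0,-52,0,0,0,-4,0,-50,0,0,0,-3,0,-40,0,0,0])

```text
time_s: 27.35
position: [0.5158, -0.3069, 0.2043]
tool_rot: [[0.995, 0.0, -0.097], [0.097, -0.0, 0.995], [0.0, -1.0, -0.0]]
ft_force: [0.4, 0.4, -1.8]
grip_width: 0.0434
```

>>> move_arm(targets=[-2,0,-25,0,0,0,0,40,0,0,0,0,0,50,0,0,0,0,0,40,0,0,0,0,0,20,0,0,0,0])

```text
time_s: 27.98
position: [0.5159, -0.3294, 0.0521]
tool_rot: [[0.995, -0.002, -0.098], [0.098, 0.002, 0.995], [-0.002, -1.0, 0.002]]
ft_force: [-0.3, 0.8, -1.5]
grip_width: 0.0434
```

```bash
python3 -c "
from h import *
plan([.52,-.33,.0285],5.6)"
```

```text
at [ 0.5159 -0.3294  0.0521] yaw 5.6 t 27.975 F [-0.3  0.8 -1.5] w 0.0434 q [ -44.   38.   78.   -0.   64. -139.] turn -0.0 rows 1
4, 24, -1, -0.002, 0.000, -0.002
```

>>> move_arm(targets=[0,14,0,0,0,0,0,8,0,0,0,0,0,4,0,0,0,0,0,0,0,0,0,0,0,0,0,0,0,0])

```text
time_s: 28.6
position: [0.5169, -0.3303, 0.0287]
tool_rot: [[0.995, 0.001, -0.098], [0.098, -0.001, 0.995], [0.001, -1.0, -0.001]]
ft_force: [-0.0, 0.1, -2.6]
grip_width: 0.043
```

>>> move_arm(targets=[0,2,0,0,0,0,0,0,0,0,0,0,0,0,0,0,0,0,0,0,0,0,0,0,0,0,0,0,0,0])

```text
time_s: 29.22
position: [0.5169, -0.3303, 0.0273]
tool_rot: [[0.995, 0.001, -0.098], [0.098, -0.001, 0.995], [0.001, -1.0, -0.001]]
ft_force: [-2.1, 1.4, 5.4]
grip_width: 0.0435
```

>>> move_arm(targets=[0,0,0,0,0,0,0,0,0,0,0,0,0,0,0,0,0,0,0,-15,0,0,0,0,0,-30,0,0,0,0], hand=0.6)

```text
time_s: 29.85
position: [0.5164, -0.3299, 0.0716]
tool_rot: [[0.995, -0.001, -0.098], [0.098, 0.001, 0.995], [-0.001, -1.0, 0.001]]
ft_force: [-0.1, 0.8, 0.6]
grip_width: 0.0687
```

>>> move_arm(targets=[0,-50,0,0,0,0,-20,-40,0,0,0,0,-40,0,10,0,0,0,-40,0,40,0,0,0,0,0,50,0,0,0])

```text
time_s: 30.48
position: [0.4054, -0.2399, 0.1622]
tool_rot: [[0.996, 0.001, -0.095], [0.095, -0.001, 0.996], [0.0, -1.0, -0.001]]
ft_force: [1.4, 0.7, 0.5]
grip_width: 0.0682
```

```bash
python3 -c "
from h import *
snap('wrist','w15');snap('scene','s15');snap('top','t15')
im=cv2.imread('pics/s15.png');cv2.imwrite('pics/s15c.png',cv2.resize(im[120:340,190:440],None,fx=3,fy=2.7))
im=cv2.imread('pics/t15.png');cv2.imwrite('pics/t15c.png',cv2.resize(im[120:270,220:460],None,fx=3.3,fy=3.3,interpolation=cv2.INTER_CUBIC))
plan([.38,.17,.2],-86)"
```

```text
at [ 0.4071 -0.239   0.1625] yaw 5.7 t 30.625 F [ 0.3 -0.9  1. ] w 0.0685 q [ -45.   19.   94.    0.   68. -141.] turn -91.7 rows 10
1, -4, 41, 0.000, 0.160, 0.000
-5, -4, 41, 0.000, 0.160, 0.000
-12, -4, 39, 0.000, 0.160, 0.000
-18, -4, 37, 0.000, 0.160, 0.000
-23, -4, 34, 0.000, 0.160, 0.000
-28, -4, 30, 0.000, 0.160, 0.000
-33, -4, 25, 0.000, 0.160, 0.000
-36, -4, 19, 0.000, 0.160, 0.000
-39, -4, 13, 0.000, 0.160, 0.000
-40, -4, 7, 0.000, 0.160, 0.000
```

View pics/s15c.png

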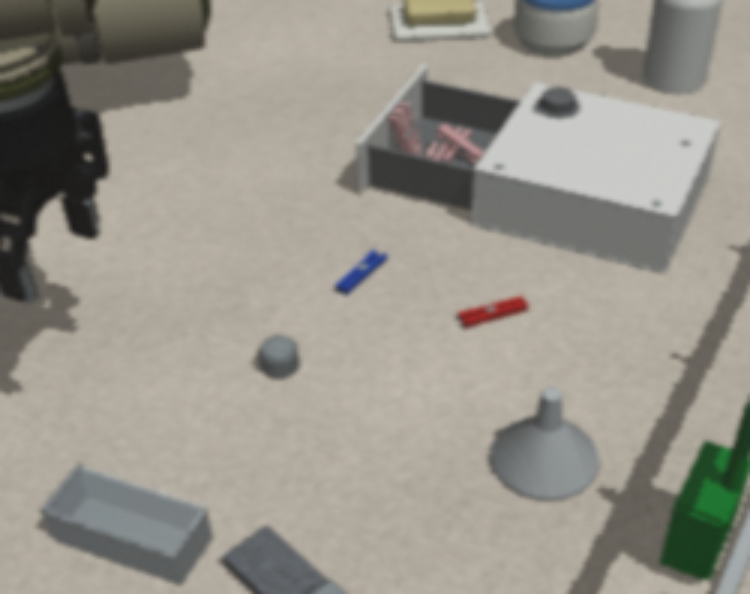

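View pics/t15c.png

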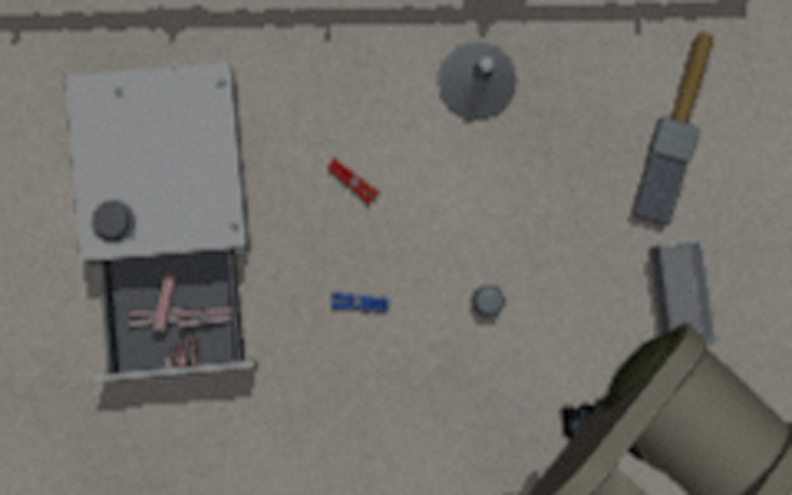

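The tin stands upright and empty. Two pegs lean against the tray's front panel, so I'll check their heights before pushing.

```bash
python3 -c "
from h import *
plan([.53,.15,.2],4)"
```

```text
at [ 0.4071 -0.239   0.1625] yaw 5.7 t 30.625 F [ 0.3 -0.9  1. ] w 0.0685 q [ -45.   19.   94.    0.   68. -141.] turn -1.7 rows 8
20, -5, 47, 0.000, 0.004, 0.000
20, -5, 47, 0.000, 0.004, 0.000
20, -5, 47, 0.000, 0.004, 0.000
20, -5, 47, 0.000, 0.004, 0.000
19, -5, 47, 0.000, 0.004, 0.000
19, -5, 47, 0.000, 0.004, 0.000
19, -5, 47, 0.000, 0.004, 0.000
19, -5, 47, 0.000, 0.004, 0.000
```

>>> move_arm(targets=[20,-5,47,0,0.004,0,20,-5,47,0,0.004,0,20,-5,47,0,0.004,0,20,-5,47,0,0.004,0,19,-5,47,0,0.004,0], hand=-1)

```text
time_s: 31.25
position: [0.486, 0.0036, 0.1871]
tool_rot: [[0.997, 0.002, -0.078], [0.078, -0.001, 0.997], [0.002, -1.0, -0.001]]
ft_force: [0.8, 0.2, 0.5]
grip_width: 0.0001
```

>>> move_arm(targets=[19,-5,47,0,0.004,0,19,-5,47,0,0.004,0,19,-5,47,0,0.004,0,0,0,0,0,0,0,0,0,0,0,0,0])

```text
time_s: 31.88
position: [0.5315, 0.1468, 0.2012]
tool_rot: [[0.998, 0.0, -0.066], [0.066, -0.0, 0.998], [0.0, -1.0, -0.0]]
ft_force: [-0.5, 0.1, -0.5]
grip_width: 0.0003
```

```bash
python3 -c "
from h import *
snap('wrist','w16')
P=cloud('w16');im=cv2.imread('pics/w16.png').astype(int)
x,y,z=P[...,0],P[...,1],P[...,2]
pk=(im[...,2]-im[...,1]>15)&(x>.44)&(x<.6)&(y>.1)&(y<.26)&(z<.07)
for a in np.arange(.45,.58,.01):
    m=pk&(x>=a)&(x<a+.01)
    if m.sum(): print(round(a,3),m.sum(),'y',y[m].min().round(3),y[m].max().round(3),'zmax',z[m].max().round(3))
for k in [(.445,.455)]:
    m=(z>.06)&(z<.075)&(x>.42)&(x<.48)&(y>.09)&(y<.26)
    q=P[m]; A=np.polyfit(q[:,1],q[:,0],1); print('front',A, np.polyval(A,.17), q[:,0].min(),q[:,0].max())
cv2.imwrite('pics/w16c.png',cv2.resize(im[40:240,200:460].astype(np.uint8),None,fx=3,fy=3))
plan([.41,.16,.055],4)
"
```

```text
0.45 173 y 0.155 0.183 zmax 0.069
0.46 41 y 0.156 0.181 zmax 0.069
0.47 96 y 0.157 0.181 zmax 0.045
0.48 46 y 0.158 0.197 zmax 0.041
0.49 565 y 0.12 0.224 zmax 0.042
0.5 635 y 0.12 0.229 zmax 0.039
0.51 114 y 0.183 0.2 zmax 0.035
0.52 99 y 0.181 0.195 zmax 0.031
0.53 106 y 0.179 0.194 zmax 0.028
0.54 23 y 0.18 0.188 zmax 0.025
front [-0.07704825  0.4631372 ] 0.4500389945397177 0.4394111570424021 0.46489332422401053
at [0.5313 0.1464 0.2012] yaw 3.7 t 31.925 F [0.2 0.6 0.4] w -0.0001 q [  3.  24.  78.  -0.  78. -91.] turn 0.3 rows 4
-30, 37, 5, 0.000, -0.001, -0.000
-30, 37, 5, 0.000, -0.001, -0.000
-30, 37, 5, 0.000, -0.001, -0.000
-30, 37, 5, 0.000, -0.001, -0.000
```

View pics/w16c.png

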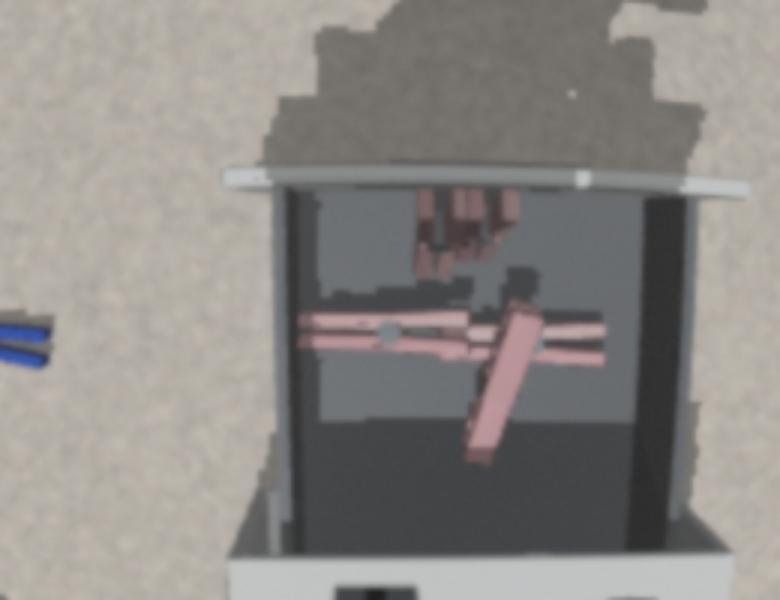

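```bash
python3 -c "
from h import *
P=cloud('w16');im=cv2.imread('pics/w16.png')
# crop px -> full: u=200+cx/3, v=40+cy/3
for cx,cy in [(425,195),(425,220),(425,250),(425,270),(468,195),(468,215),(468,240),(510,195),(510,210),(490,250)]:
    u,v=200+cx//3,40+cy//3; print(cx,cy,P[v,u].round(3))
"
```

```text
425 195 [0.455 0.156 0.065]
425 220 [0.462 0.157 0.066]
425 250 [0.472 0.159 0.045]
425 270 [0.479 0.16  0.024]
468 195 [0.454 0.169 0.066]
468 215 [0.459 0.169 0.068]
468 240 [0.468 0.173 0.042]
510 195 [0.453 0.181 0.067]
510 210 [0.457 0.181 0.068]
490 250 [0.47  0.181 0.033]
```

The tin's two pegs stand steeply with their tops at about 67 mm, which could catch under the unit. I'll lift them together and lay them flatter.

```bash
python3 -c "
from h import *
plan([.473,.169,.11],4)"
```

```text
at [0.5313 0.1464 0.2012] yaw 3.7 t 31.925 F [0.2 0.6 0.4] w -0.0001 q [  3.  24.  78.  -0.  78. -91.] turn 0.3 rows 3
-19, 30, 9, 0.000, -0.002, -0.000
-19, 30, 9, 0.000, -0.002, -0.000
-19, 30, 9, 0.000, -0.002, -0.000
```

>>> move_arm(targets=[-19,30,9,0,0,0,-19,30,9,0,0,0,-19,20,9,0,0,0,0,0,0,0,0,0,0,0,0,0,0,0], hand=0.2)

```text
time_s: 32.55
position: [0.4739, 0.1698, 0.1222]
tool_rot: [[0.998, 0.002, -0.065], [0.065, 0.0, 0.998], [0.002, -1.0, -0.0]]
ft_force: [-0.6, 0.4, 1.5]
grip_width: 0.0515
```

```bash
python3 -c "
from h import *
snap('wrist','w17')
plan([.473,.169,.05],4)"
```

```text
at [0.474  0.1699 0.1222] yaw 3.7 t 32.6 F [ 0.4  0.7 -0.5] w 0.0514 q [  6.  24.  92.  -0.  63. -87.] turn 0.3 rows 2
-1, 36, -0, 0.000, -0.002, 0.001
-1, 36, -0, 0.000, -0.002, 0.001
```

View pics/w17.png

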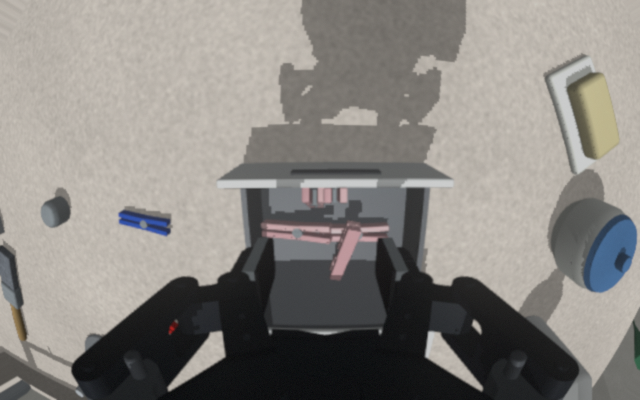

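>>> move_arm(targets=[0,30,0,0,0,0,-1,25,0,0,0,0,0,14,0,0,0,0,0,4,0,0,0,0,0,0,0,0,0,0])

```text
time_s: 33.22
position: [0.472, 0.1705, 0.0487]
tool_rot: [[0.998, 0.001, -0.066], [0.066, 0.0, 0.998], [0.001, -1.0, 0.0]]
ft_force: [0.5, 0.1, -0.5]
grip_width: 0.0513
```

>>> move_arm(targets=[0,0,0,0,0,0,0,0,0,0,0,0,0,0,0,0,0,0,0,0,0,0,0,0,0,0,0,0,0,0], hand=-1, squeeze=30)

```text
time_s: 33.85
position: [0.4719, 0.1706, 0.0487]
tool_rot: [[0.998, 0.001, -0.066], [0.066, 0.0, 0.998], [0.001, -1.0, 0.0]]
ft_force: [-0.0, 0.3, 5.7]
grip_width: 0.027
```

```bash
python3 -c "
from h import *
snap('wrist','w18');plan([.473,.169,.05],4)"
```

```text
at [0.4719 0.1706 0.0487] yaw 3.8 t 33.9 F [0.1 0.4 5.9] w 0.0268 q [  6.  30.  97.   0.  52. -87.] turn 0.2 rows 1
1, -1, -2, -0.000, -0.004, 0.001
```

View pics/w18.png

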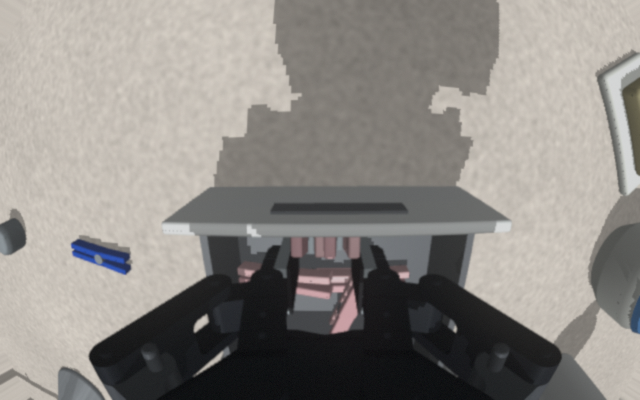

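Both pegs are gripped at 27 mm width, so I'll lift.

>>> move_arm(targets=[3,-15,0,0,0,0,10,-20,0,0,0,0,15,-15,0,0,0,0,15,0,0,0,0,0,5,0,0,0,0,0])

```text
time_s: 34.52
position: [0.5197, 0.1736, 0.0979]
tool_rot: [[0.998, -0.0, -0.066], [0.066, -0.0, 0.998], [-0.0, -1.0, -0.0]]
ft_force: [-0.1, 0.2, -0.7]
grip_width: 0.0273
```

```bash
python3 -c "
from h import *
snap('wrist','w19');plan([.473,.169,.05],4)"
```

```text
at [0.5198 0.1736 0.0978] yaw 3.8 t 34.575 F [ 0.9 -0.7  0.8] w 0.0271 q [  6.  30.  87.  -0.  64. -88.] turn 0.2 rows 2
-23, 24, -1, 0.000, -0.002, -0.000
-23, 24, -1, 0.000, -0.002, -0.000
```

View pics/w19.png

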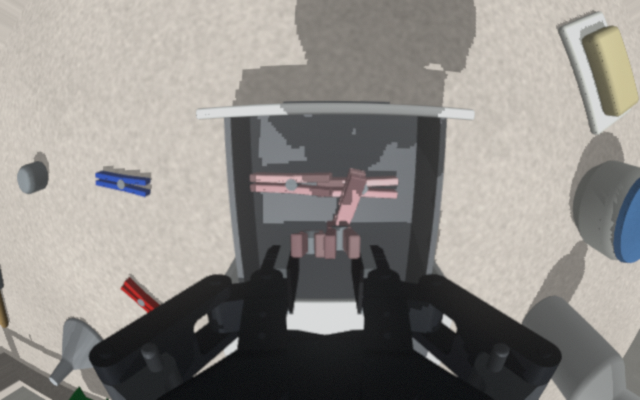

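>>> move_arm(targets=[-25,0,0,0,0,-0.1,0,0,0,0,0,-0.15,0,0,0,0,0,-0.15,0,0,0,0,0,-0.15,0,0,0,0,0,-0.05])

```text
time_s: 35.2
position: [0.4919, 0.172, 0.0975]
tool_rot: [[0.826, 0.56, -0.066], [0.055, 0.037, 0.998], [0.561, -0.828, -0.001]]
ft_force: [2.9, 1.4, 1.0]
grip_width: 0.0266
```

>>> move_arm(targets=[-7,11,0,0,0,0,-7,10,0,0,0,0,0,0,0,0,0,0,0,0,0,0,0,0,0,0,0,0,0,0])

```text
time_s: 35.83
position: [0.4996, 0.176, 0.0856]
tool_rot: [[0.833, 0.549, -0.063], [0.055, 0.031, 0.998], [0.55, -0.835, -0.005]]
ft_force: [-0.2, -0.5, 0.4]
grip_width: 0.027
```

```bash
python3 -c "
from h import *
snap('wrist','w20');plan([.5,.175,.12],4)
P=cloud('w20');im=cv2.imread('pics/w20.png').astype(int)
pk=(im[...,2]-im[...,1]>15)&(P[...,0]>.46)&(P[...,0]<.6)&(P[...,1]>.1)&(P[...,1]<.26)&(P[...,2]<.12)
print(np.percentile(P[pk][:,2],[0,10,50,90,100]))"
```

```text
at [0.4996 0.176  0.0856] yaw 3.8 t 35.875 F [-0.5 -0.4 -0.3] w 0.027 q [  8.  24. 113. -15.  10. -72.] turn 0.2 rows 1
19, -29, -1, 0.007, -0.005, 0.582
[0.00786276 0.01926499 0.02983987 0.09179465 0.09588181]
```

View pics/w20.png

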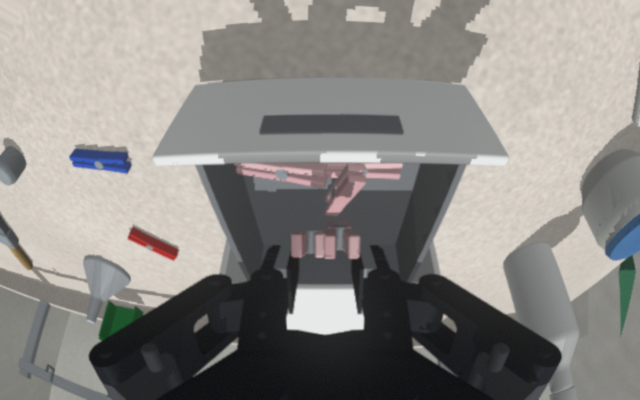

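The wrist joint is near its limit (q5 about 10°), so I'll reduce the tilt before lowering.

>>> move_arm(targets=[0,0,0,0,0,0.1,0,0,0,0,0,0.1,0,0,0,0,0,0.05,0,0,0,0,0,0,0,0,0,0,0,0])

```text
time_s: 36.5
position: [0.499, 0.176, 0.0853]
tool_rot: [[0.943, 0.326, -0.063], [0.061, 0.016, 0.998], [0.326, -0.945, -0.005]]
ft_force: [1.2, -0.2, 0.3]
grip_width: 0.027
```

```bash
python3 -c "
from h import *
s=env.observe();print(np.array(s['tool_rot']).round(3));plan([.5,.175,.07],4)"
```

```text
[[ 0.943  0.326 -0.063]
 [ 0.061  0.016  0.998]
 [ 0.326 -0.945 -0.005]]
at [0.499  0.176  0.0853] yaw 3.7 t 36.5 F [ 1.2 -0.2  0.3] w 0.027 q [  7.  25. 103.  -3.  33. -84.] turn 0.3 rows 1
-4, 15, -1, 0.006, -0.006, 0.332
```

>>> move_arm(targets=[-3,10,0,0,0,0,0,0,0,0,0,0,0,0,0,0,0,0,0,0,0,0,0,0,0,0,0,0,0,0])

```text
time_s: 37.12
position: [0.4999, 0.1761, 0.0752]
tool_rot: [[0.943, 0.326, -0.063], [0.061, 0.016, 0.998], [0.326, -0.945, -0.005]]
ft_force: [-0.2, -0.6, -1.2]
grip_width: 0.0268
```

>>> move_arm(targets=[0,0,0,0,0,0,0,0,0,0,0,0,0,0,0,0,0,0,0,-15,0,0,0,0,0,-45,0,0,0,0.1], hand=0.1)

```text
time_s: 37.75
position: [0.4782, 0.1749, 0.1313]
tool_rot: [[0.973, 0.223, -0.063], [0.063, 0.009, 0.998], [0.223, -0.975, -0.005]]
ft_force: [-0.1, -0.2, -0.5]
grip_width: 0.0468
```

>>> move_arm(targets=[0,-30,0,0,0,0.1,0,-10,0,0,0,0.135,25,0,0,0,0,0,20,0,0,0,0,0,0,0,0,0,0,0])

```text
time_s: 38.38
position: [0.5174, 0.1775, 0.1712]
tool_rot: [[0.998, -0.002, -0.063], [0.063, -0.005, 0.998], [-0.003, -1.0, -0.005]]
ft_force: [-0.0, 0.3, 0.0]
grip_width: 0.0472
```

```bash
python3 -c "
from h import *
snap('wrist','w21');plan([.41,.16,.1],4)
P=cloud('w21');im=cv2.imread('pics/w21.png').astype(int)
x,y,z=P[...,0],P[...,1],P[...,2]
pk=(im[...,2]-im[...,1]>15)&(x>.455)&(x<.6)&(y>.1)&(y<.26)&(z<.1)
for a in np.arange(.45,.58,.01):
    m=pk&(x>=a)&(x<a+.01)
    if m.sum(): print(round(a,3),m.sum(),'y',y[m].min().round(3),y[m].max().round(3),'zmax',z[m].max().round(3))
cv2.imwrite('pics/w21c.png',cv2.resize(im[60:280,200:460].astype(np.uint8),None,fx=2.7,fy=2.7))"
```

```text
at [0.5166 0.1776 0.1711] yaw 3.6 t 38.425 F [-0.3  0.   0.4] w 0.0469 q [  7.  25.  81.  -0.  74. -87.] turn 0.4 rows 3
-36, 24, -3, 0.002, -0.002, -0.001
-36, 24, -3, 0.002, -0.002, -0.001
-36, 24, -3, 0.002, -0.002, -0.001
0.45 2 y 0.187 0.188 zmax 0.019
0.46 105 y 0.185 0.201 zmax 0.023
0.47 124 y 0.183 0.199 zmax 0.026
0.48 121 y 0.168 0.197 zmax 0.032
0.49 704 y 0.12 0.224 zmax 0.034
0.5 790 y 0.121 0.226 zmax 0.038
0.51 491 y 0.12 0.227 zmax 0.039
0.52 402 y 0.12 0.226 zmax 0.031
0.53 344 y 0.125 0.211 zmax 0.03
0.54 213 y 0.127 0.196 zmax 0.029
0.55 135 y 0.138 0.154 zmax 0.026
0.56 22 y 0.143 0.153 zmax 0.024
```

View pics/w21c.png

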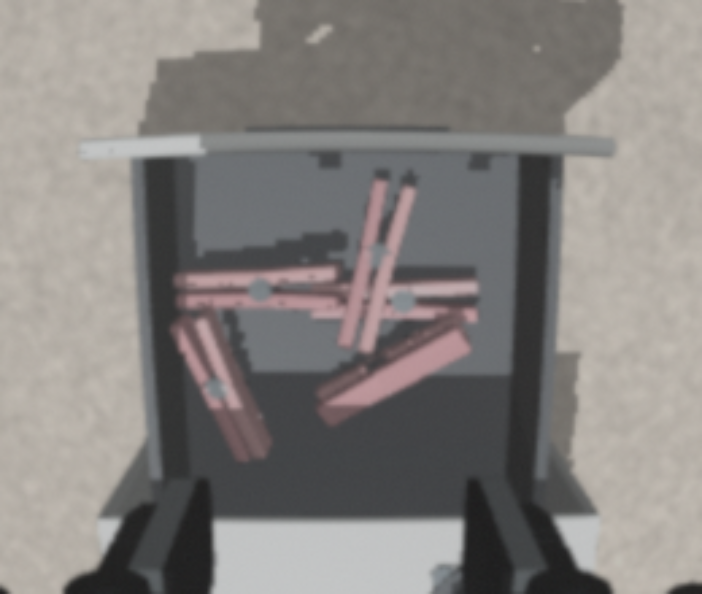

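Five pegs lie flat in the tray, all below 40 mm. Now I'll shut the gripper and go round in front to push.

>>> move_arm(targets=[-40,0,-4,0,0,0,-40,0,-4,0,0,0,-33,0,-3,0,0,0,0,30,0,0,0,0,0,40,0,0,0,0], hand=-1)

```text
time_s: 39.05
position: [0.4041, 0.1592, 0.1017]
tool_rot: [[0.998, 0.0, -0.063], [0.063, -0.005, 0.998], [0.0, -1.0, -0.005]]
ft_force: [1.3, 0.5, -0.4]
grip_width: -0.0001
```

>>> move_arm(targets=[0,30,0,0,0,0,0,16,0,0,0,0,10,0,0,0,0,0,0,0,0,0,0,0,0,0,0,0,0,0])

```text
time_s: 39.67
position: [0.4148, 0.1596, 0.0559]
tool_rot: [[0.998, -0.002, -0.063], [0.063, -0.005, 0.998], [-0.002, -1.0, -0.005]]
ft_force: [-0.6, -0.5, -0.5]
grip_width: 0.0
```

```bash
python3 -c "
from h import *
snap('wrist','w22');plan([.6,.174,.055],4)"
```

```text
at [0.4147 0.1596 0.0558] yaw 3.6 t 39.725 F [0.8 0.3 0.6] w -0.0001 q [  6.  26. 105.  -0.  49. -88.] turn 0.4 rows 4
46, 0, 1, 0.001, -0.002, -0.001
46, 0, 1, 0.001, -0.002, -0.001
46, 0, 1, 0.001, -0.002, -0.001
46, 0, 0, 0.001, -0.002, -0.001
```

View pics/w22.png

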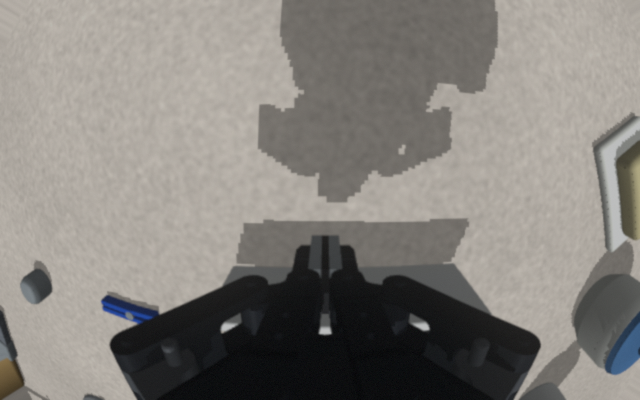

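>>> move_arm(targets=[8,0,0,0,0,0,8,0,0,0,0,0,6,0,0,0,0,0,5,0,0,0,0,0,5,0,0,0,0,0])

```text
time_s: 40.35
position: [0.4465, 0.1616, 0.0549]
tool_rot: [[0.998, -0.004, -0.063], [0.063, -0.005, 0.998], [-0.004, -1.0, -0.005]]
ft_force: [-1.7, -0.8, 1.7]
grip_width: -0.0005
```

>>> move_arm(targets=[6,0,0,0,0,0,8,0,0,0,0,0,9,0,0,0,0,0,9,0,0,0,0,0,9,0,0,0,0,0])

```text
time_s: 40.98
position: [0.4879, 0.1643, 0.0548]
tool_rot: [[0.998, -0.003, -0.063], [0.063, -0.005, 0.998], [-0.004, -1.0, -0.004]]
ft_force: [-4.9, 1.7, 2.7]
grip_width: -0.0002
```

>>> move_arm(targets=[9,0,0,0,0,0,9,0,0,0,0,0,9,0,0,0,0,0,8,0,0,0,0,0,6,0,0,0,0,0])

```text
time_s: 41.6
position: [0.5282, 0.167, 0.0547]
tool_rot: [[0.998, -0.005, -0.063], [0.063, -0.005, 0.998], [-0.005, -1.0, -0.004]]
ft_force: [-10.5, 1.3, 7.2]
grip_width: -0.0003
```

>>> move_arm(targets=[4,0,0,0,0,0,4,0,0,0,0,0,4,0,0,0,0,0,3,0,0,0,0,0,0,0,0,0,0,0])

```text
time_s: 42.22
position: [0.5436, 0.1679, 0.0546]
tool_rot: [[0.998, -0.003, -0.063], [0.063, -0.005, 0.998], [-0.004, -1.0, -0.004]]
ft_force: [-5.2, 2.5, 2.1]
grip_width: 0.0002
```

```bash
python3 -c "
from h import *
snap('wrist','w23');plan([.6,.174,.055],4);snap('scene','s23')
im=cv2.imread('pics/s23.png');cv2.imwrite('pics/s23c.png',cv2.resize(im[60:240,260:460],None,fx=3,fy=3))"
```

```text
at [0.5435 0.1679 0.0546] yaw 3.6 t 42.275 F [-4.1  1.9  2.1] w -0.0001 q [  5.  35.  86.  -0.  60. -88.] turn 0.4 rows 2
28, -0, 1, 0.002, -0.003, -0.002
28, -0, 1, 0.002, -0.003, -0.002
```

View pics/s23c.png

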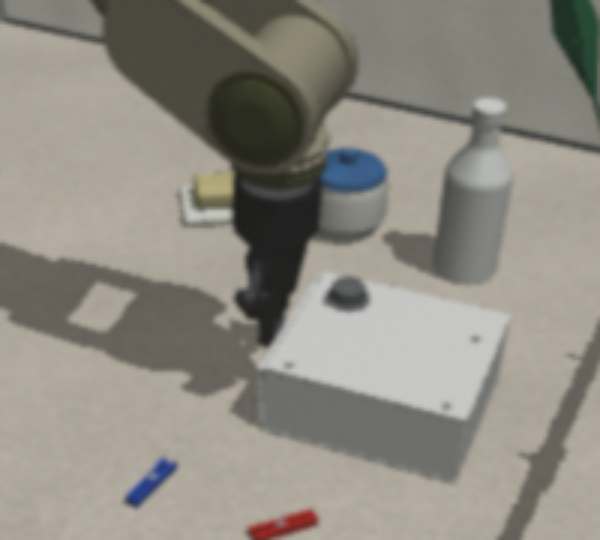

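>>> move_arm(targets=[2,0,0,0,0,0,2,0,0,0,0,0,0,0,0,0,0,0,0,0,0,0,0,0,0,0,0,0,0,0])

```text
time_s: 42.95
position: [0.5451, 0.168, 0.0546]
tool_rot: [[0.998, -0.009, -0.063], [0.063, -0.005, 0.998], [-0.009, -1.0, -0.005]]
ft_force: [-14.9, 1.0, 8.9]
grip_width: -0.0002
```

>>> move_arm(targets=[2,0,0,0,0,0,0,0,0,0,0,0,0,0,0,0,0,0,0,0,0,0,0,0,0,0,0,0,0,0])

```text
time_s: 43.58
position: [0.5453, 0.168, 0.0545]
tool_rot: [[0.998, -0.013, -0.064], [0.064, -0.006, 0.998], [-0.014, -1.0, -0.005]]
ft_force: [-24.3, -1.7, 15.6]
grip_width: 0.0004
```

>>> move_arm(targets=[-4,0,0,0,0,0,-10,0,0,0,0,0,-30,0,0,0,0,0,-40,0,0,0,0,0,-30,-10,0,0,0,0])

```text
time_s: 44.2
position: [0.4347, 0.1605, 0.0649]
tool_rot: [[0.998, -0.003, -0.063], [0.063, -0.005, 0.998], [-0.003, -1.0, -0.005]]
ft_force: [0.4, -0.1, 0.3]
grip_width: 0.0002
```

>>> move_arm(targets=[-20,-50,0,0,0,0,0,-50,0,0,0,0,0,-40,0,0,0,0,0,0,-40,0,0,0,0,0,-40,0,0,0])

```text
time_s: 44.82
position: [0.4219, 0.0794, 0.2063]
tool_rot: [[0.998, 0.001, -0.064], [0.064, -0.006, 0.998], [0.0, -1.0, -0.006]]
ft_force: [1.4, -0.6, -1.1]
grip_width: 0.0001
```

```bash
python3 -c "
from h import *
snap('wrist','w24');snap('top','t24');snap('scene','s24');plan([.6,.174,.055],4)
for f in ['top0','t24','scene0','s24']:
    P=cloud(f); x,y,z=P[...,0],P[...,1],P[...,2]
    m=(z>.062)&(z<.085)&(x>.4)&(x<.8)&(y>.08)&(y<.28)
    print(f,cv2.minAreaRect(P[m][:,:2].astype(np.float32)))
    m=(z>.085)&(z<.11)&(x>.54)&(x<.65)&(y>.18)&(y<.28); print('rel',np.nanmean(P[m],0), m.sum())
im=cv2.imread('pics/t24.png');cv2.imwrite('pics/t24c.png',cv2.resize(im[100:300,140:460],None,fx=2.5,fy=2.5,interpolation=cv2.INTER_CUBIC))
im=cv2.imread('pics/s24.png');cv2.imwrite('pics/s24c.png',cv2.resize(im[90:340,190:440],None,fx=3,fy=2.4))"
```

```text
at [0.4218 0.0791 0.2058] yaw 3.4 t 44.975 F [-0.4  0.6 -0.1] w 0.0 q [ -5.  12.  95.  -0.  73. -98.] turn 0.6 rows 5
37, 30, 17, 0.001, -0.002, -0.000
37, 30, 17, 0.001, -0.002, -0.000
37, 30, 17, 0.001, -0.002, -0.000
37, 30, 17, 0.001, -0.002, -0.000
37, 30, 17, 0.001, -0.002, -0.000
top0 ((0.6461610794067383, 0.18983584642410278), (0.18944784998893738, 0.16011138260364532), 4.020357608795166)
rel [0.59343546 0.23077728 0.09027407] 77
t24 ((0.6460909247398376, 0.18988600373268127), (0.19100245833396912, 0.16017745435237885), 4.006333827972412)
rel [0.59278948 0.23068711 0.09001534] 74
scene0 ((0.6472309827804565, 0.1884300708770752), (0.18901003897190094, 0.16635441780090332), 4.176573276519775)
rel [0.59417635 0.22715904 0.08967512] 70
s24 ((0.6472657918930054, 0.18721580505371094), (0.18916401267051697, 0.1639849841594696), 3.9694106578826904)
rel [0.59412776 0.22712993 0.08932472] 71
```

View pics/t24c.png

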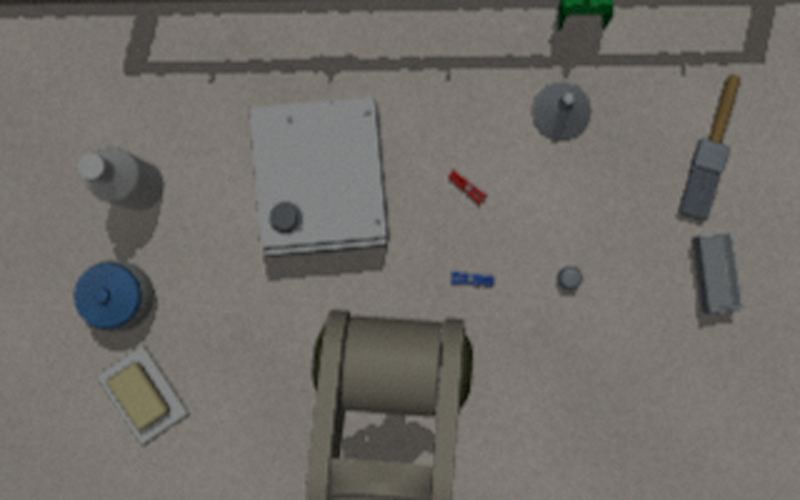

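View pics/s24c.png

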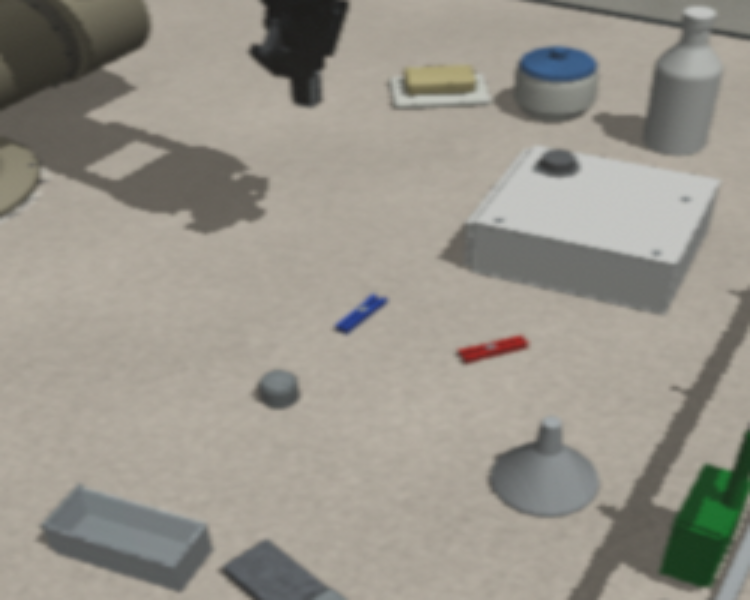

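View pics/w24.png

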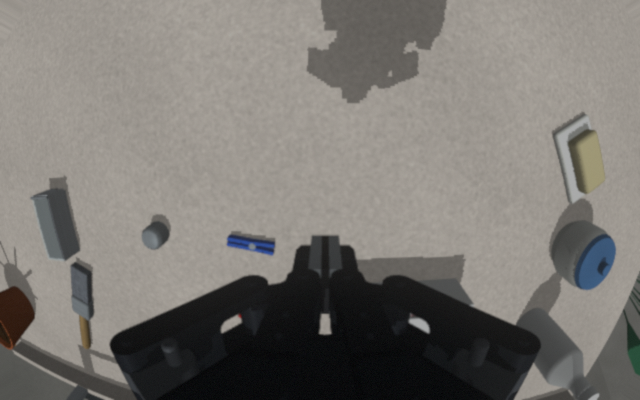

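The tray stayed shut after I backed off, and its measured outline matches the start. The tin is upright, everything else is in place, and no pink pegs are left outside. I'm handing the job in.

```bash
python3 -c "
from rig import env
print(env.close_job(), env.observe()['time_s'])"
```

```text
the job is handed in; nothing more can be done
the job is handed in; nothing more can be done
```

The job is done and handed in at about 45 s of the 210 s. No verdict is reported back.

**What I did**
- I pressed the release, the tray popped out, and I put the three loose pink pegs in it. A fourth was not seen in any view.
- I tipped the tin about 35° over the tray. Its flap opened and both pegs slid out; I then set the tin back where it had stood.
- The tin's two pegs ended up leaning steeply against the front panel, with their tops at about 67 mm. I gripped both together and laid them flatter so they would not catch under the unit.
- I pushed the tray home until it stopped, at about 24 N.

**Last checks**
- **Pegs:** all five lay in the tray below 40 mm just before closing.
- **Tray:** it stayed shut after I backed away, and its outline matches the start picture to within about 2 mm.
- **Release:** it is up, with its top at 90 mm.
- **Tin:** it stands upright and empty, with the flap looking shut. I judged the flap by eye, not by measurement.
- **Other things:** they look unmoved in the pictures.

Two things were not clean. One wrist joint (q5) reached about 10°, close to its 9.98° lower limit, while I was re-laying the pegs, so I reduced the tilt. One peg pressed on those below it with about 23 N as I set it down.

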